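# Put the stone finials back on their own plinths

## Task

The three stone finials stand on one another's plinths: move them so that each stands upright and centred on the plinth of its own stone, using the blue-topped block as the free spot on the way. A finial must never be put down on the bare bench, and must be set down gently, not dropped. Leave the pencil pot, the chisel and the rubbing block where they are.

Things in the scene. Friction and masses are not known exactly. Their poses are not given: they have to be found in the camera images.
- mid_marble (a point): The white marble finial: a turned, round, upright stone ornament 70 mm tall, about 0.26 kg. Foot disc 50 mm across and 8 mm high, then a straight round drum 42 mm across from 8 to 52 mm above its underside (the place to grip), then a domed top with a small bead, 18 mm high. The point lies on its axis, half-way up (35 mm above its underside); z is its axis. It starts standing on the middle of the plinth of red-brown sandstone.
- mid_sandstone (a point): The red-brown sandstone finial: a turned, round, upright stone ornament 70 mm tall, about 0.26 kg. Foot disc 50 mm across and 8 mm high, then a straight round drum 42 mm across from 8 to 52 mm above its underside (the place to grip), then a domed top with a small bead, 18 mm high. The point lies on its axis, half-way up (35 mm above its underside); z is its axis. It starts standing on the middle of the plinth of dark blue-grey slate.
- mid_slate (a point): The dark blue-grey slate finial: a turned, round, upright stone ornament 70 mm tall, about 0.26 kg. Foot disc 50 mm across and 8 mm high, then a straight round drum 42 mm across from 8 to 52 mm above its underside (the place to grip), then a domed top with a small bead, 18 mm high. The point lies on its axis, half-way up (35 mm above its underside); z is its axis. It starts standing on the middle of the plinth of white marble.
- seat_marble (a point): The white marble plinth, fixed to the bench: a square slab 84 x 84 mm, 20 mm high, with a round flat seat 68 mm across on top of it; 32 mm high in all. The point is the centre of the seat's top, where a finial's underside belongs; z is up, x and y run along the slab's sides.
- seat_sandstone (a point): The red-brown sandstone plinth, fixed to the bench: a square slab 84 x 84 mm, 20 mm high, with a round flat seat 68 mm across on top of it; 32 mm high in all. The point is the centre of the seat's top, where a finial's underside belongs; z is up, x and y run along the slab's sides.
- seat_slate (a point): The dark blue-grey slate plinth, fixed to the bench: a square slab 84 x 84 mm, 20 mm high, with a round flat seat 68 mm across on top of it; 32 mm high in all. The point is the centre of the seat's top, where a finial's underside belongs; z is up, x and y run along the slab's sides.
- block_top (a point): The free spot: a square timber block with a flat blue top, 100 x 100 mm, 28 mm high, fixed to the bench, empty at the start. The point is the centre of its top; z is up.
- pot: Green pencil pot, loose, 68 mm across, 80 mm high, its pencils reach 122 mm; origin at the centre of its underside. A bystander.
- chisel: Stone chisel lying loose, about 215 mm long and 22 mm wide and high, dark wooden handle to its -x, steel blade to +x; origin on its underside where handle and blade meet. A bystander.
- rubbing_block: Rubbing block, loose, 75 x 50 x 32 mm, wood with an orange sole; origin at the centre of its underside. A bystander.
Not all that is in view belongs to the job. Leave any green look-alike of the part that bears seat_marble alone.

How it is judged:
At the end, for the whole second after the job is handed in: Each finial stands on the plinth of its own stone: its axis within 12 mm of the seat's centre, its underside on the seat (within about 5 mm in height), upright within 0.1 rad, released and at rest (horizontal distance between mid_marble and seat_marble below 0.012 m and z of mid_marble in the frame of seat_marble between 0.03 and 0.041 m and angle between each of mid_marble, mid_sandstone, mid_slate's own z axis and vertical below 0.1 rad and linear speed of each of finial_marble, finial_sandstone, finial_slate below 0.02 m/s and angular speed of each of finial_marble, finial_sandstone, finial_slate below 0.2 rad/s and horizontal distance between mid_sandstone and seat_sandstone below 0.012 m and z of mid_sandstone in the frame of seat_sandstone between 0.03 and 0.041 m and horizontal distance between mid_slate and seat_slate below 0.012 m and z of mid_slate in the frame of seat_slate between 0.03 and 0.041 m); the robot touches nothing.
It fails at once if a finial is put down or falls on the bare bench (its middle lower than 50 mm above the bench) (height (world z) of any of mid_marble, mid_sandstone, mid_slate below 0.05 m).
It fails at once if a finial is dropped or thrown (faster than 0.6 m/s while no finger touches it: a fall of about 18 mm) ((linear speed of finial_marble above 0.6 m/s and contact force between the fingers and finial_marble below 0.05 N) or (linear speed of finial_sandstone above 0.6 m/s and contact force between the fingers and finial_sandstone below 0.05 N) or (linear speed of finial_slate above 0.6 m/s and contact force between the fingers and finial_slate below 0.05 N)).
It fails at once if the pencil pot, the chisel or the rubbing block is moved more than 20 mm (distance of any of pot, chisel, rubbing_block from where it was at the start of the episode above 0.02 m).
It also fails if it takes over 106 s, if anything falls off the work surface, if the arm or the gripper's body presses on something with over 40 N, if the wrist force passes 120 N, or if a joint passes its speed limit or range.

## Robot

A 6-joint arm with a two-finger parallel gripper is mounted at the origin on the work surface. World frame = base frame: x ahead of the robot, y to its left, z up, the work surface at z = 0. Lengths are in m, angles in rad, forces in N, time in s.
With the tool pointing down it reaches from about 0.35 to 0.775 m from the base axis. Payload 5.5 kg.
Tool frame: the origin (TCP) lies on the centre line of the jaws, within the pads' length; the fingertips stand 17 mm ahead of it and the grasp point (between the pads) lies 2 mm behind it; z points along the fingers, y is the direction in which the jaws open and shut (so a half turn about z gives the same grasp; the last joint's range is limited). The gripper opens to 85 mm and grips with 20 to 120 N. Pads are 22 mm wide; open, the fingers measure 114 mm over their backs; the gripper's body (76 mm by 85 mm) begins 54 mm behind the grasp point. The pads swing forward as they close: fully open they stand 13 mm farther back than shut.
Start: joints at [1.121, 0.313, 0.046, 1.304, 0, 1.431], TCP at [0.175, 0.548, 0.248] pointing down, gripper open.
Joint ranges: [-2.76, 2.76], [-0.86, 1.69], [-1.03, 1.26], [-2.2, 2.34], [-1.47, 1.5], [-3.14, 3.14]. Speed limits (rad/s): [2.57, 2.57, 3.14, 3.14, 3.14, 3.14].

## Interface

Orientations are given as a unit quaternion [w, x, y, z].
In Python, from workcell import env gives the robot as it stands.
- The arm moves only by the tool servo_tool, never from a script. Its argument "increments" is a list of rows, each an object of numbers: "claw": the closure, from 0 (fully open) to 1 (shut); "x", "y", "z": the shift along the world's x, y, z in units of 25 mm (1.0 is 25 mm); "ax", "ay", "az": the turn, a rotation vector about the world's x, y, z in units of 8 degrees (1.0 is 8 degrees). A call has 1 to 5 rows; each row shifts and turns the commanded pose from where the row before left it; what a row does not reach is not made up. A row lasts 1/10 s, in which the tool goes at most 50 mm and 8.59 degrees, less where a joint would pass 70% of its speed; a pose out of reach is approached as far as the arm can. A call is refused whole if a number of a shift passes 1 or a number of a turn 1, either way. A call with a gripper value outside its range is refused whole. The fingers move at their own pace and stop on an object; "newtons" is the grip in N (left out, the last holds). Time passes only in rows, so rows that do not move let the fingers close. It gives the time, the measured TCP pose, the force and the opening at its end, in the units of the state.
- env.get_state(): the state, without advancing time (a new reading comes with each control period).
- env.read_camera(name): name is "scene" or "top" or "wrist"; returns the picture (400x640x3 uint8, red, green, blue); there is no depth.
- env.calibration(name): a dict with "K" (3x3 intrinsics, pixels), "distortion" ([k1, k2, p1, p2, k3] as OpenCV has them; the pictures are not rectified), "world_to_cam" (4x4, takes a point from world to camera coordinates). Camera axes: x right, y down, z forward; pixel columns grow to the right and rows downward; lengths in m; the calibration is good to about 2 mm. A picture is of the moment at which its call begins: read the wrist's pose just before it. calibration takes no time and is no camera call; for the wrist camera it gives the pose at the moment of the call.
- env.hand_in(): hands the job in, once; it reports no verdict.
The state is a dict: "clock": time; "joint_pos": joint angles; "qvel": joint speeds; "tau": joint torques, N m; "tcp_pos": TCP position; "orientation": TCP orientation; "wrist_force": force on the tool from outside, world axes, zero at the start; "ft_torque": the same for the moment, N m; "finger_gap": finger opening in m.
Only numpy, scipy, OpenCV 4.12 (cv2) and the standard library are available. Lean on these libraries where they do the work, as an engineer would, in place of code of your own. Each camera call takes 0.05 s, during which the arm holds its last target.

## Working session

There is one attempt and no reset: what is moved stays moved. The work goes in short steps, Python scripts to look and compute and a tool call to move; the robot and the scene stay as the last step left them, time stands still between calls to the robot, and variables do not carry over. Pictures are saved under pics/ and viewed, and the job is handed in when it is done.

Besides the shell and the picture viewer there is one more tool, called after "Emit:" as name([rows], argument=value, ...), one row to a line, values as JSON. servo_tool: Moves the arm, as the interface text tells. Its arguments: {"type":"object","properties":{"increments":{"type":"array"},"newtons":{"type":"number"}},"required":["increments"]}

```bash
ls; mkdir -p pics
python3 - <<'E'
from workcell import env
import cv2
s=env.get_state();print(s)
for n in("scene","top","wrist"):
    c=env.calibration(n)
    print(n,c)
    cv2.imwrite(f"pics/{n}0.png",env.read_camera(n)[:,:,::-1])
E
```

```text
pics
{'clock': 0.0, 'joint_pos': array([ 1.12142228e+00,  3.14025206e-01,  4.49637177e-02,  1.30359712e+00,
       -3.92897050e-05,  1.43120645e+00]), 'qvel': array([ 3.26628659e-04,  3.61630538e-04, -5.06248228e-04, -1.55067324e-03,
        7.72856866e-04,  3.75904085e-05]), 'tau': array([ 1.09909910e-03, -4.80632472e+01,  2.98530650e+01,  1.95265812e-02,
        8.81304527e-05,  1.67704997e-05]), 'tcp_pos': array([0.17509099, 0.54718162, 0.24738849]), 'orientation': array([-2.51459285e-04,  1.54273394e-01,  9.88027759e-01, -8.96760426e-04]), 'wrist_force': array([-0.20766206,  0.04256273,  0.49866205]), 'ft_torque': array([-0.03905597, -0.02113022,  0.00574108]), 'finger_gap': 0.08556809960811586}
scene {'K': array([[412.81914825,   0.        , 322.65803524],
       [  0.        , 412.81914825, 195.10780961],
       [  0.        ,   0.        ,   1.        ]]), 'distortion': array([-0.03488621,  0.        ,  0.        ,  0.        ,  0.        ]), 'world_to_cam': array([[ 0.79358508,  0.60843672, -0.00524309, -0.35469612],
       [ 0.43427034, -0.57241311, -0.69552319, -0.19133461]
[... 457 characters left out ...]
      [-0.99480971,  0.02672905, -0.09817943,  0.50110415],
       [ 0.09886206,  0.0255401 , -0.99477334,  1.30237647],
       [ 0.        ,  0.        ,  0.        ,  1.        ]])}
wrist {'K': array([[311.70179102,   0.        , 317.90224365],
       [  0.        , 311.70179102, 201.10246824],
       [  0.        ,   0.        ,   1.        ]]), 'distortion': array([-0.04170376,  0.        ,  0.        ,  0.        ,  0.        ]), 'world_to_cam': array([[ 0.30503443,  0.95233945, -0.0018887 , -0.57357081],
       [ 0.91625318, -0.29293406,  0.27325766, -0.03422462],
       [ 0.25968079, -0.08508352, -0.96193902,  0.37829308],
       [ 0.        ,  0.        ,  0.        ,  1.        ]])}
```

View pics/top0.png

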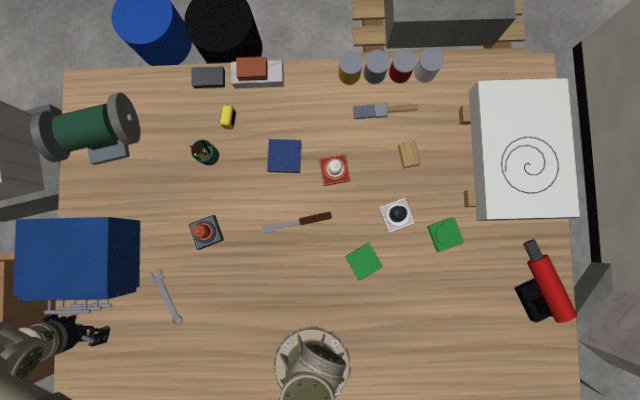

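View pics/scene0.png

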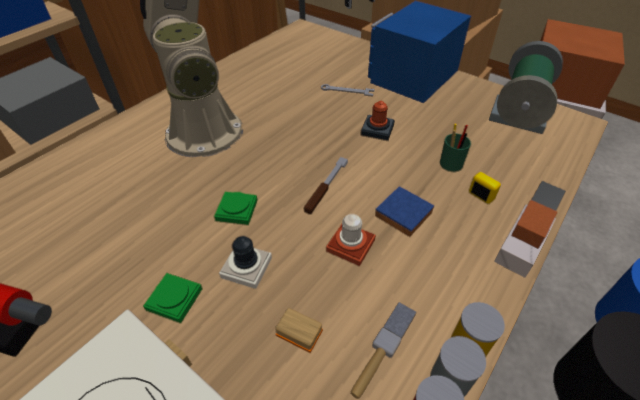

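View pics/wrist0.png

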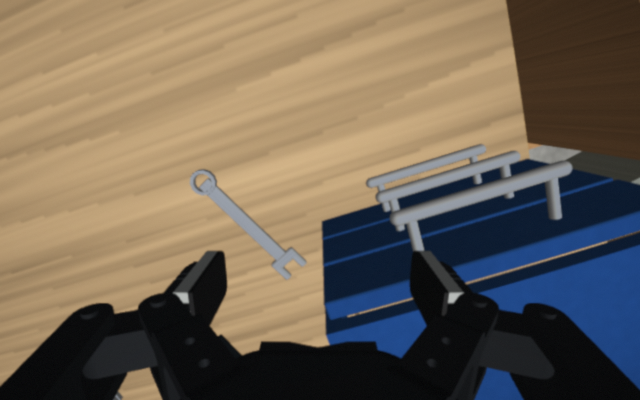

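The top view shows the sandstone finial on the slate plinth at about (205,231). Marble is on the sandstone plinth at (335,169) and slate is on the marble plinth at (398,214). The blue block is at (285,156), and the pot, chisel and rubbing block are near (204,152), (297,222) and (409,153). I'll enlarge these regions.

Run:
```python
import cv2,numpy as np
t=cv2.imread("pics/top0.png")
def crop(im,u,v,h=30,s=8):
    c=im[v-h:v+h,u-h:u+h]; c=cv2.resize(c,None,fx=s,fy=s,interpolation=cv2.INTER_CUBIC)
    for k in range(0,2*h,10):
        cv2.putText(c,str(u-h+k),(k*s,10),0,.35,(0,255,255));cv2.putText(c,str(v-h+k),(0,k*s+10),0,.35,(0,255,255))
        cv2.line(c,(k*s,0),(k*s,6),(0,255,255));cv2.line(c,(0,k*s),(6,k*s),(0,255,255))
    return c
C=[crop(t,*p,h=26,s=7) for p in((205,231),(335,169),(398,214),(285,156))]
cv2.imwrite("pics/topc.png",np.vstack([np.hstack(C[:2]),np.hstack(C[2:])])[:, :])
i=np.vstack([np.hstack(C[:2]),np.hstack(C[2:])]); print(i.shape)
cv2.imwrite("pics/topc.png",cv2.resize(i,(600,600)))
```

```text
(728, 728, 3)
```

View pics/topc.png

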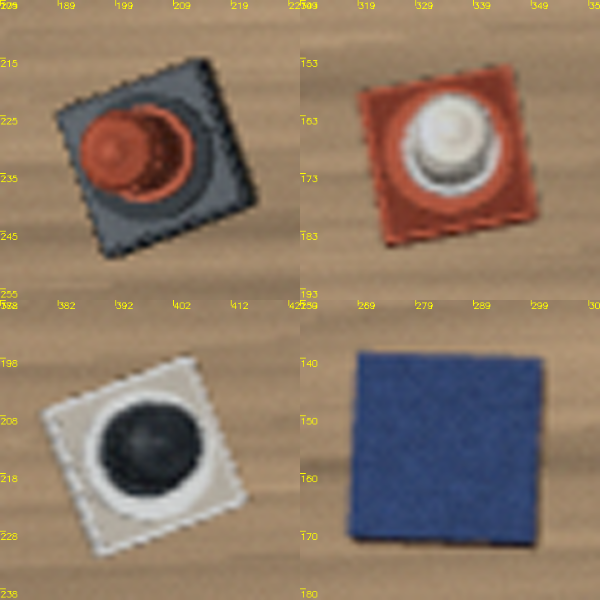

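```bash
cat > h.py <<'E'
from workcell import env
import cv2,numpy as np
from scipy.optimize import minimize
def proj(n,P,c=None):
    c=c or env.calibration(n);T=c["world_to_cam"]
    r,_=cv2.Rodrigues(T[:3,:3])
    return cv2.projectPoints(np.asarray(P,float).reshape(-1,3),r,T[:3,3],c["K"],c["distortion"])[0][:,0]
def unproj(n,uv,z,c=None):
    c=c or env.calibration(n);T=c["world_to_cam"]
    p=cv2.undistortPoints(np.array(uv,float).reshape(-1,1,2),c["K"],c["distortion"])[:,0]
    R=T[:3,:3];o=-R.T@T[:3,3];d=np.c_[p,np.ones(len(p))]@R
    s=(z-o[2])/d[:,2];return o+d*s[:,None]
E
python3 - <<'E'
from h import *
k=300/52
O={'slate':(179,205),'sand':(309,143),'marb':(372,188),'block':(259,130)}
Q={'slate':[(55,113),(208,58),(258,205),(107,259)],'sand':[(359-300,92),(513-300,66),(538-300,216),(387-300,245)],
 'marb':[(42,410-300),(190,357-300),(246,500-300),(101,554-300)],'block':[(358-300,52),(543-300,57),(536-300,545-300),(348-300,538-300)]}
c=env.calibration("top")
for n in O:
    uv=np.array(Q[n])/k+np.array(O[n])-0.4
    w,h=(.1,.028) if n=='block' else (.084,.02)
    W=unproj("top",uv,h/2,c)
    def hull(p,s=8):
        x,y,a=p;q=[]
        for z in(0,h):
            for i,j in((-1,-1),(1,-1),(1,1),(-1,1)):
                q.append((x+w/2*(i*np.cos(a)-j*np.sin(a)),y+w/2*(i*np.sin(a)+j*np.cos(a)),z))
        return cv2.convexHull(proj("top",q,c).astype(np.float32))
    T=cv2.convexHull(uv.astype(np.float32))
    def cost(p):
        H=hull(p);i=cv2.intersectConvexConvex(H,T)[0]
        return cv2.contourArea(H)+cv2.contourArea(T)-2*i
    e=W[1]-W[0];a0=np.arctan2(e[1],e[0])
    r=min((minimize(cost,[*W.mean(0)[:2],a0],method='Nelder-Mead',options=dict(initial_simplex=np.array([*W.mean(0)[:2],a0])+d*np.array([[0,0,0],[.01,0,0],[0,.01,0],[0,0,.1]]))) for d in(1,-1)),key=lambda r:r.fun)
    x,y,a=r.x
    print(n,W.mean(0)[:2].round(4),r.x.round(4),"res px2",r.fun, cv2.contourArea(T),"range",np.hypot(x,y), "scene px",proj("scene",[[x,y,h if n=='block' else .032],[x,y,.102]]).round(1).tolist())
for n,p in dict(slate=(118,150),sand=(440-300,145),marb=(155,455-300)).items():
    print("seat",n,unproj("top",np.array(p)/k+np.array(O[n])-.4,.032)[0])
# dome tops
for n,p in dict(sand_on_slate=(115,150),marb_on_sand=(455-300,120),slate_on_marb=(152,442-300)).items():
    print(n,p)
E
python3 - <<'E'
import cv2
t=cv2.imread("pics/scene0.png")
cv2.imwrite("pics/scc.png",cv2.resize(t[90:290,200:450],None,fx=3.2,fy=3,interpolation=cv2.INTER_CUBIC))
E
```

```text
slate [0.4075 0.3176] [ 0.4076  0.3177 -1.2674] res px2 47.79088314331602 752.5383660142543 range 0.5168418929740094 scene px [[378.0, 120.5], [380.2, 100.0]]
sand [ 0.5915 -0.0842] [ 0.5913 -0.0835 -1.4474] res px2 46.039270888781175 716.0343440619763 range 0.5972019008590738 scene px [[351.6, 236.5], [353.1, 215.5]]
marb [ 0.4468 -0.2703] [ 0.4474 -0.2674 -1.2417] res px2 67.6604577137623 724.0407571655232 range 0.5212405792684158 scene px [[245.5, 258.6], [240.6, 238.0]]
block [0.64   0.0715] [ 0.6381  0.0706 -1.6238] res px2 54.68936404772103 1049.3472146918066 range 0.642034073122433 scene px [[404.9, 206.1], [409.4, 183.7]]
seat slate [0.41188109 0.33206159 0.032     ]
seat sand [ 0.59307916 -0.07915595  0.032     ]
seat marb [ 0.44540872 -0.2722145   0.032     ]
sand_on_slate (115, 150)
marb_on_sand (155, 120)
slate_on_marb (152, 142)
```

View pics/scc.png

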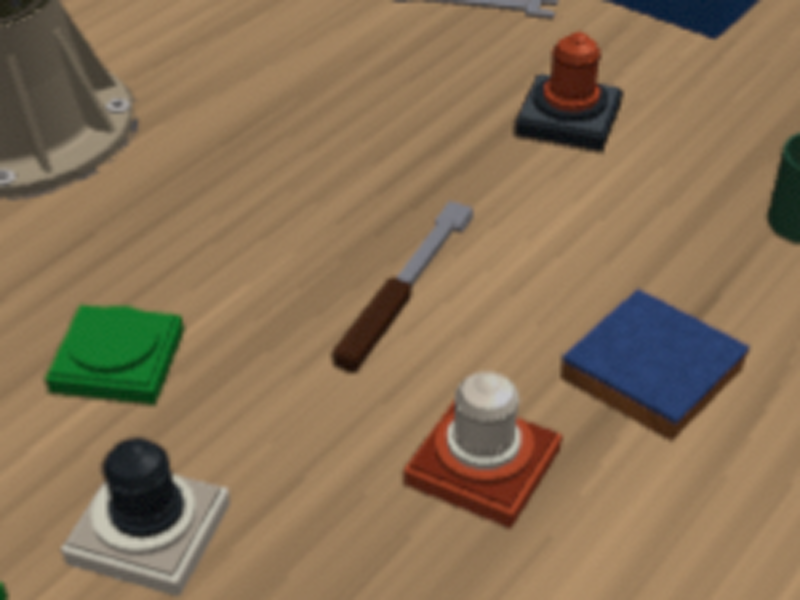

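Run:
```python
from h import *
T=env.calibration("wrist")["world_to_cam"];s=env.get_state()
print(-T[:3,:3].T@T[:3,3]-s["tcp_pos"], T[2,:3]); print(unproj("wrist",[(318,200)],0.03)-s["tcp_pos"],s["clock"])
```

```text
[-0.06704624  0.02112854  0.12467029] [ 0.2597835  -0.08487049 -0.96193011]
[[ 0.0241798  -0.00856541 -0.21760603]] 0.15
```

Emit:
servo_tool([
  {"x": 0.8, "y": -1},
  {"x": 0.8, "y": -1},
  {"x": 0.8, "y": -1},
  {"x": 0.8, "y": -1},
  {"x": 0.8, "y": -1},
])

```text
schema error: expected keys claw, x, y, z, ax, ay, az
```

Emit:
servo_tool([
  {"claw": 0, "x": 0.8, "y": -1, "z": 0, "ax": 0, "ay": 0, "az": 0},
  {"claw": 0, "x": 0.8, "y": -1, "z": 0, "ax": 0, "ay": 0, "az": 0},
  {"claw": 0, "x": 0.8, "y": -1, "z": 0, "ax": 0, "ay": 0, "az": 0},
  {"claw": 0, "x": 0.8, "y": -1, "z": 0, "ax": 0, "ay": 0, "az": 0},
  {"claw": 0, "x": 0.8, "y": -1, "z": 0, "ax": 0, "ay": 0, "az": 0},
])

```text
clock: 0.65
tcp_pos: [0.2758, 0.4215, 0.248]
orientation: [-0.0, 0.154, 0.988, -0.0]
wrist_force: [0.4, 1.1, -0.9]
finger_gap: 0.0854
```

Emit:
servo_tool([
  {"claw": 0, "x": 0.8, "y": -1, "z": 0, "ax": 0, "ay": 0, "az": 0},
  {"claw": 0, "x": 0.8, "y": -1, "z": 0, "ax": 0, "ay": 0, "az": 0},
  {"claw": 0, "x": 0.8, "y": -1, "z": 0, "ax": 0, "ay": 0, "az": 0},
  {"claw": 0, "x": 0.8, "y": -1, "z": 0, "ax": 0, "ay": 0, "az": 0},
  {"claw": 0, "x": 0, "y": 0, "z": 0, "ax": 0, "ay": 0, "az": 0},
])

```text
clock: 1.15
tcp_pos: [0.3571, 0.3204, 0.2481]
orientation: [0.0, 0.156, 0.988, -0.0]
wrist_force: [-1.1, 0.4, -0.4]
finger_gap: 0.0852
```

```bash
cat > snap.py <<'E'
import sys
from h import *
import pickle
s=env.get_state();c=env.calibration("wrist");im=env.read_camera("wrist")[:,:,::-1].copy()
n=sys.argv[1];cv2.imwrite(f"pics/{n}.png",im);pickle.dump(c,open(f"pics/{n}.pkl","wb"))
print(s["clock"],s["tcp_pos"].round(4),s["joint_pos"].round(2),s["orientation"].round(4))
E
python3 snap.py w1
```

```text
1.15 [0.3571 0.3204 0.2481] [ 0.56  0.13 -0.19  1.25 -0.    0.88] [ 2.000e-04  1.565e-01  9.877e-01 -4.000e-04]
```

View pics/w1.png

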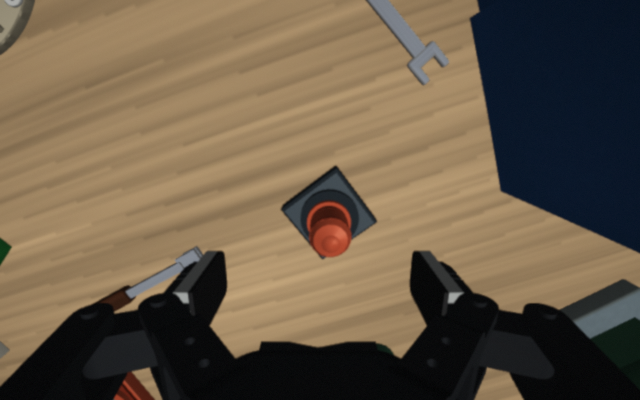

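The slate plinth shows at about (329,212), with the bead of the sandstone finial near (332,240). I'll zoom in.

```bash
cat > ov.py <<'E'
import sys,pickle
from h import *
# usage: name x y [finial?] : overlay seat circle z=.032 r=.034, foot top z=.04 r=.025, drum top z=.084 r=.021, bead .102
n=sys.argv[1];x,y=map(float,sys.argv[2:4]);ph=float(sys.argv[4]) if len(sys.argv)>4 else .032
fin=len(sys.argv)<6
c=pickle.load(open(f"pics/{n}.pkl","rb"));im=cv2.imread(f"pics/{n}.png")
p=proj("wrist",[[x,y,ph+.03]],c)[0];u0,v0=np.clip((p-60).astype(int),0,[520,280]);s=5
z=cv2.resize(im[v0:v0+120,u0:u0+120],None,fx=s,fy=s,interpolation=cv2.INTER_CUBIC)
a=np.linspace(0,6.283,60)
L=[(ph,.034 if ph==.032 else .025,(0,255,0))]
if fin: L+=[(ph+.008,.025,(255,255,0)),(ph+.052,.021,(255,0,255)),(ph+.069,.002,(0,255,255))]
for h,r,col in L:
    q=proj("wrist",np.c_[x+r*np.cos(a),y+r*np.sin(a),0*a+h],c)
    cv2.polylines(z,[((q-[u0,v0]+.5)*s).astype(np.int32)],True,col,1)
cv2.imwrite(f"pics/{n}o{sys.argv[2]}_{sys.argv[3]}.png",z);print(u0,v0,f"pics/{n}o{sys.argv[2]}_{sys.argv[3]}.png")
E
python3 ov.py w1 0.4076 0.3177
```

```text
270 168 pics/w1o0.4076_0.3177.png
```

View pics/w1o0.4076_0.3177.png

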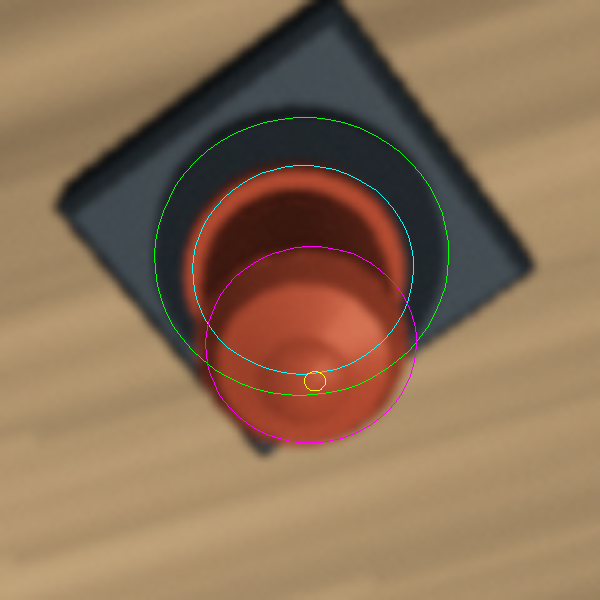

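Emit:
servo_tool([
  {"claw": 0, "x": 0.5, "y": -1, "z": 0, "ax": 0, "ay": 0, "az": 0},
  {"claw": 0, "x": 0.5, "y": -1, "z": 0, "ax": 0, "ay": 0, "az": 0},
  {"claw": 0, "x": 0.5, "y": -1, "z": 0, "ax": 0, "ay": 0, "az": 0},
  {"claw": 0, "x": 0.5, "y": -1, "z": 0, "ax": 0, "ay": 0, "az": 0},
  {"claw": 0, "x": 0.5, "y": -1, "z": 0, "ax": 0, "ay": 0, "az": 0},
])

```text
clock: 1.7
tcp_pos: [0.4176, 0.1977, 0.2482]
orientation: [-0.0, 0.153, 0.988, 0.0]
wrist_force: [0.3, -0.1, 0.1]
finger_gap: 0.0854
```

Emit:
servo_tool([
  {"claw": 0, "x": 0.5, "y": -1, "z": 0, "ax": 0, "ay": 0, "az": 0},
  {"claw": 0, "x": 0.5, "y": -1, "z": 0, "ax": 0, "ay": 0, "az": 0},
  {"claw": 0, "x": 0.5, "y": -1, "z": 0, "ax": 0, "ay": 0, "az": 0},
  {"claw": 0, "x": 0.5, "y": -1, "z": 0, "ax": 0, "ay": 0, "az": 0},
  {"claw": 0, "x": 0.5, "y": -1, "z": 0, "ax": 0, "ay": 0, "az": 0},
])

```text
clock: 2.2
tcp_pos: [0.4804, 0.0728, 0.2482]
orientation: [-0.0, 0.154, 0.988, 0.0]
wrist_force: [0.2, -0.1, -1.1]
finger_gap: 0.0852
```

Emit:
servo_tool([
  {"claw": 0, "x": 0.5, "y": -1, "z": 0, "ax": 0, "ay": 0, "az": 0},
  {"claw": 0, "x": 0.5, "y": -1, "z": 0, "ax": 0, "ay": 0, "az": 0},
  {"claw": 0, "x": 0.5, "y": -1, "z": 0, "ax": 0, "ay": 0, "az": 0},
  {"claw": 0, "x": 0, "y": 0, "z": 0, "ax": 0, "ay": 0, "az": 0},
])

```text
clock: 2.6
tcp_pos: [0.5192, -0.0037, 0.2478]
orientation: [0.0, 0.155, 0.988, -0.0]
wrist_force: [-0.8, 0.7, 0.3]
finger_gap: 0.0853
```

```bash
python3 snap.py w2; python3 ov.py w2 0.5913 -0.0835;python3 ov.py w2 0.6381 0.0706 .028 n; python3 -c "
import cv2;import numpy as np
i=[cv2.imread('pics/w2o'+k+'.png') for k in('0.5913_-0.0835','0.6381_0.0706')]
cv2.imwrite('pics/w2cat.png',cv2.resize(np.hstack([i[0],i[1]]),(800,400)))"
```

```text
2.6 [ 0.5192 -0.0037  0.2478] [-0.16  0.2  -0.1   1.27 -0.    0.15] [ 2.000e-04  1.553e-01  9.879e-01 -1.000e-04]
209 206 pics/w2o0.5913_-0.0835.png
354 202 pics/w2o0.6381_0.0706.png
```

View pics/w2.png

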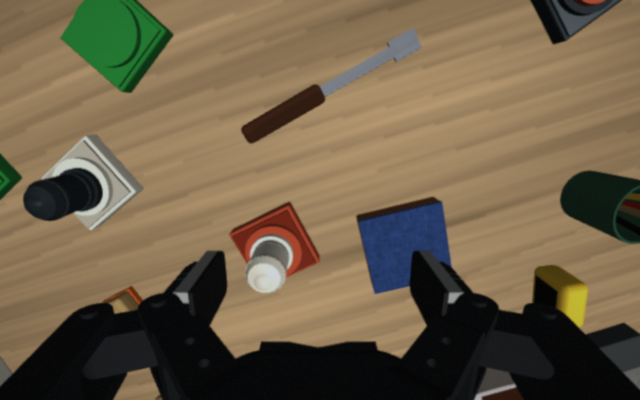

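View pics/w2cat.png

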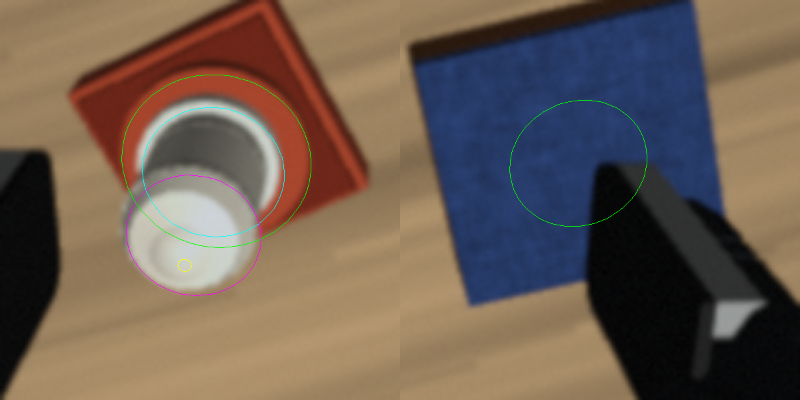

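Emit:
servo_tool([
  {"claw": 0, "x": -0.4, "y": -1, "z": 0, "ax": 0, "ay": 0, "az": 0},
  {"claw": 0, "x": -0.4, "y": -1, "z": 0, "ax": 0, "ay": 0, "az": 0},
  {"claw": 0, "x": -0.4, "y": -1, "z": 0, "ax": 0, "ay": 0, "az": 0},
  {"claw": 0, "x": -0.4, "y": -1, "z": 0, "ax": 0, "ay": 0, "az": 0},
  {"claw": 0, "x": -0.4, "y": -1, "z": 0, "ax": 0, "ay": 0, "az": 0},
])

```text
clock: 3.15
tcp_pos: [0.4672, -0.1263, 0.2483]
orientation: [-0.0, 0.153, 0.988, 0.0]
wrist_force: [-0.0, -0.7, -0.2]
finger_gap: 0.0857
```

Emit:
servo_tool([
  {"claw": 0, "x": -0.4, "y": -1, "z": 0, "ax": 0, "ay": 0, "az": 0},
  {"claw": 0, "x": -0.4, "y": -1, "z": 0, "ax": 0, "ay": 0, "az": 0},
  {"claw": 0, "x": -0.4, "y": -1, "z": 0, "ax": 0, "ay": 0, "az": 0},
  {"claw": 0, "x": -0.4, "y": -1, "z": 0, "ax": 0, "ay": 0, "az": 0},
  {"claw": 0, "x": -0.4, "y": -1, "z": 0, "ax": 0, "ay": 0, "az": 0},
])

```text
clock: 3.65
tcp_pos: [0.4177, -0.2514, 0.2484]
orientation: [-0.0, 0.153, 0.988, 0.0]
wrist_force: [-0.1, 0.9, 0.2]
finger_gap: 0.0857
```

Emit:
servo_tool([
  {"claw": 0, "x": 0, "y": 0, "z": 0, "ax": 0, "ay": 0, "az": 0},
  {"claw": 0, "x": 0, "y": 0, "z": 0, "ax": 0, "ay": 0, "az": 0},
])

```text
clock: 3.85
tcp_pos: [0.4179, -0.2512, 0.2482]
orientation: [-0.0, 0.154, 0.988, 0.001]
wrist_force: [-0.1, -0.8, 0.0]
finger_gap: 0.0856
```

```bash
python3 snap.py w3; python3 ov.py w3 0.4474 -0.2674
```

```text
3.85 [ 0.4179 -0.2512  0.2482] [-0.71  0.14 -0.17  1.26  0.   -0.4 ] [-2.000e-04  1.541e-01  9.881e-01  6.000e-04]
252 154 pics/w3o0.4474_-0.2674.png
```

View pics/w3o0.4474_-0.2674.png

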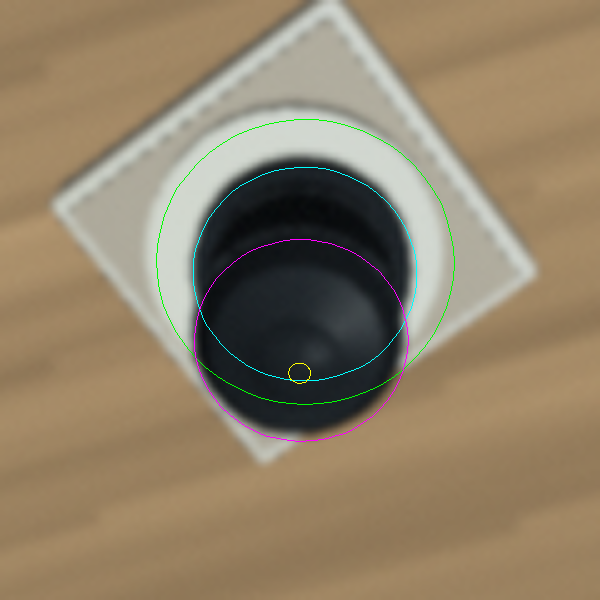

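Emit:
servo_tool([
  {"claw": 0, "x": 0.54, "y": -0.33, "z": -0.5, "ax": 0, "ay": 0, "az": 0},
  {"claw": 0, "x": 0.54, "y": -0.33, "z": -0.5, "ax": 0, "ay": 0, "az": 0},
  {"claw": 0, "x": 0, "y": 0, "z": -1, "ax": 0, "ay": 0, "az": 0},
  {"claw": 0, "x": 0, "y": 0, "z": -1, "ax": 0, "ay": 0, "az": 0},
  {"claw": 0, "x": 0, "y": 0, "z": -1, "ax": 0, "ay": 0, "az": 0},
])

```text
clock: 4.4
tcp_pos: [0.4456, -0.267, 0.1475]
orientation: [0.0, 0.153, 0.988, 0.0]
wrist_force: [-0.4, -0.5, 0.7]
finger_gap: 0.0851
```

Emit:
servo_tool([
  {"claw": 0, "x": 0, "y": 0, "z": -1, "ax": 0, "ay": 0, "az": 0},
  {"claw": 0, "x": 0, "y": 0, "z": -1, "ax": 0, "ay": 0, "az": 0},
  {"claw": 0, "x": 0, "y": 0, "z": -1, "ax": 0, "ay": 0, "az": 0},
  {"claw": 0, "x": 0, "y": 0, "z": -0.36, "ax": 0, "ay": 0, "az": 0},
  {"claw": 0, "x": 0, "y": 0, "z": 0, "ax": 0, "ay": 0, "az": 0},
])

```text
clock: 4.9
tcp_pos: [0.4443, -0.2669, 0.0632]
orientation: [-0.001, 0.153, 0.988, 0.001]
wrist_force: [-0.6, 0.1, -0.0]
finger_gap: 0.0855
```

Emit:
servo_tool([
  {"claw": 0.6, "x": 0, "y": 0, "z": 0, "ax": 0, "ay": 0, "az": 0},
  {"claw": 0.7, "x": 0, "y": 0, "z": 0, "ax": 0, "ay": 0, "az": 0},
  {"claw": 0.7, "x": 0, "y": 0, "z": 0, "ax": 0, "ay": 0, "az": 0},
  {"claw": 0.7, "x": 0, "y": 0, "z": 0, "ax": 0, "ay": 0, "az": 0},
  {"claw": 0.7, "x": 0, "y": 0, "z": 0, "ax": 0, "ay": 0, "az": 0},
], newtons=40)

```text
clock: 5.4
tcp_pos: [0.4457, -0.2693, 0.0657]
orientation: [0.001, 0.154, 0.988, -0.0]
wrist_force: [-0.8, 1.9, 7.2]
finger_gap: 0.0414
```

Emit:
servo_tool([
  {"claw": 0.8, "x": 0, "y": 0, "z": 0.1, "ax": 0, "ay": 0, "az": 0},
  {"claw": 0.8, "x": 0, "y": 0, "z": 0.3, "ax": 0, "ay": 0, "az": 0},
  {"claw": 0.8, "x": 0, "y": 0, "z": 0.5, "ax": 0, "ay": 0, "az": 0},
  {"claw": 0.8, "x": 0, "y": 0, "z": 0.5, "ax": 0, "ay": 0, "az": 0},
  {"claw": 0.8, "x": 0, "y": 0, "z": 0.5, "ax": 0, "ay": 0, "az": 0},
])

```text
clock: 5.9
tcp_pos: [0.445, -0.269, 0.1132]
orientation: [0.0, 0.154, 0.988, -0.0]
wrist_force: [0.6, -0.6, -1.9]
finger_gap: 0.041
```

```bash
python3 snap.py w4; python3 -c "
from h import *
s=env.get_state();print(s['wrist_force'],s['finger_gap'],s['ft_torque'])
cv2.imwrite('pics/s4.png',env.read_camera('scene')[:,:,::-1])"
```

```text
5.9 [ 0.445  -0.269   0.1132] [-0.7   0.29 -0.33  0.95  0.   -0.39] [ 3.000e-04  1.544e-01  9.880e-01 -1.000e-04]
[ 0.40267983 -1.01286203 -0.61781451] 0.04132649904379546 [0.0017543  0.00503036 0.02962405]
```

View pics/w4.png

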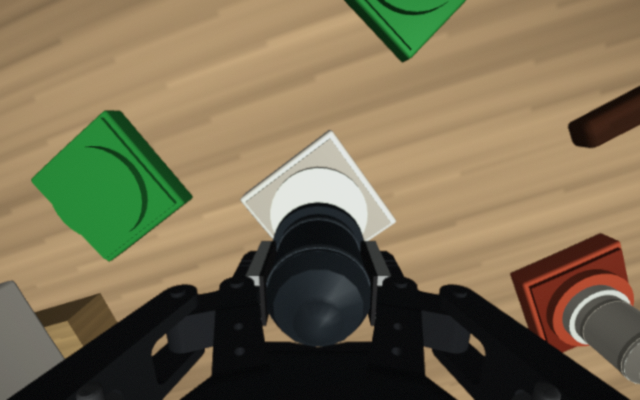

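View pics/s4.png

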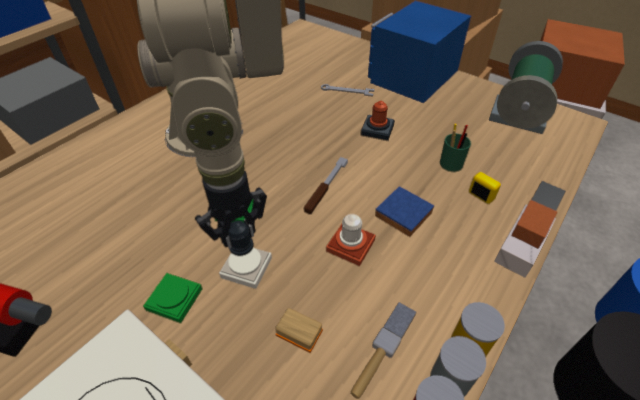

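Emit:
servo_tool([
  {"claw": 0.8, "x": 0, "y": 0, "z": 1, "ax": 0, "ay": 0, "az": 0},
  {"claw": 0.8, "x": 0, "y": 0, "z": 1, "ax": 0, "ay": 0, "az": 0},
  {"claw": 0.8, "x": 0.3, "y": 0.6, "z": 1, "ax": 0, "ay": 0, "az": 0},
  {"claw": 0.8, "x": 0.5, "y": 0.9, "z": 0, "ax": 0, "ay": 0, "az": 0},
  {"claw": 0.8, "x": 0.5, "y": 0.9, "z": 0, "ax": 0, "ay": 0, "az": 0},
])

```text
clock: 6.5
tcp_pos: [0.4781, -0.2088, 0.1879]
orientation: [0.001, 0.155, 0.988, -0.0]
wrist_force: [0.3, 0.5, -3.1]
finger_gap: 0.0406
```

Emit:
servo_tool([
  {"claw": 0.8, "x": 0.5, "y": 0.9, "z": 0, "ax": 0, "ay": 0, "az": 0},
  {"claw": 0.8, "x": 0.5, "y": 0.9, "z": 0, "ax": 0, "ay": 0, "az": 0},
  {"claw": 0.8, "x": 0.5, "y": 0.9, "z": 0, "ax": 0, "ay": 0, "az": 0},
  {"claw": 0.8, "x": 0.5, "y": 0.9, "z": 0, "ax": 0, "ay": 0, "az": 0},
  {"claw": 0.8, "x": 0.5, "y": 0.9, "z": 0, "ax": 0, "ay": 0, "az": 0},
])

```text
clock: 7.0
tcp_pos: [0.5401, -0.0953, 0.1866]
orientation: [-0.0, 0.154, 0.988, 0.0]
wrist_force: [-0.6, -0.8, -3.5]
finger_gap: 0.0412
```

Emit:
servo_tool([
  {"claw": 0.8, "x": 0.5, "y": 0.9, "z": 0, "ax": 0, "ay": 0, "az": 0},
  {"claw": 0.8, "x": 0.5, "y": 0.9, "z": 0, "ax": 0, "ay": 0, "az": 0},
  {"claw": 0.8, "x": 0.5, "y": 0.9, "z": 0, "ax": 0, "ay": 0, "az": 0},
  {"claw": 0.8, "x": 0.5, "y": 0.9, "z": 0, "ax": 0, "ay": 0, "az": 0},
  {"claw": 0.8, "x": 0.5, "y": 0.9, "z": 0, "ax": 0, "ay": 0, "az": 0},
])

```text
clock: 7.5
tcp_pos: [0.6026, 0.0172, 0.1865]
orientation: [-0.0, 0.154, 0.988, -0.0]
wrist_force: [0.2, -0.2, -2.8]
finger_gap: 0.0413
```

Emit:
servo_tool([
  {"claw": 0.8, "x": 0.5, "y": 0.9, "z": 0, "ax": 0, "ay": 0, "az": 0},
  {"claw": 0.8, "x": 0.3, "y": 0.6, "z": 0, "ax": 0, "ay": 0, "az": 0},
  {"claw": 0.8, "x": 0, "y": 0, "z": 0, "ax": 0, "ay": 0, "az": 0},
])

```text
clock: 7.8
tcp_pos: [0.6228, 0.0555, 0.1863]
orientation: [-0.0, 0.153, 0.988, 0.0]
wrist_force: [0.0, -0.4, -2.7]
finger_gap: 0.0408
```

```bash
python3 snap.py w5; python3 -c "
from h import *
im=env.read_camera('scene')[:,:,::-1]
cv2.imwrite('pics/s5.png',cv2.resize(im[100:260,320:500],None,fx=4,fy=3.7))"
```

```text
7.8 [0.6228 0.0555 0.1863] [-0.04  0.43  0.07  1.21  0.    0.27] [-1.000e-04  1.530e-01  9.882e-01  2.000e-04]
```

View pics/w5.png

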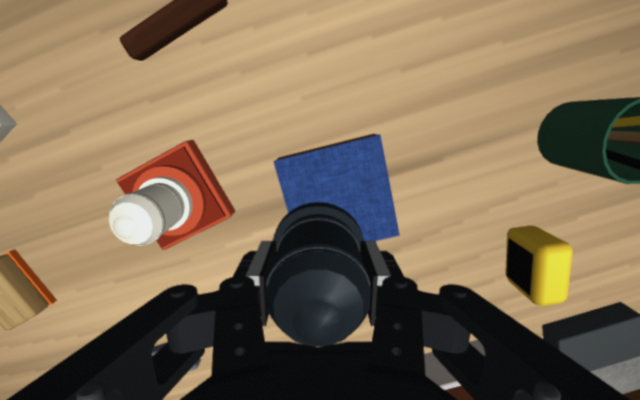

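View pics/s5.png

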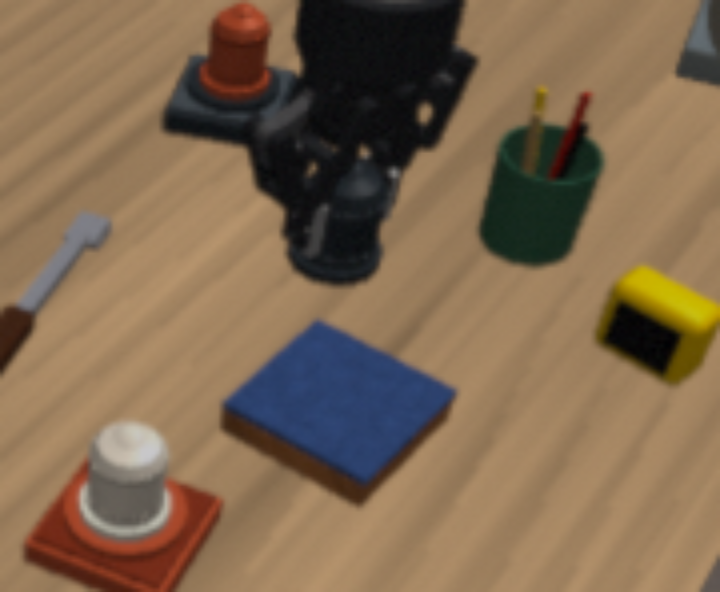

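Emit:
servo_tool([
  {"claw": 0.8, "x": 0.49, "y": 0.64, "z": -0.5, "ax": 0, "ay": 0, "az": 0},
  {"claw": 0.8, "x": 0, "y": 0, "z": -1, "ax": 0, "ay": 0, "az": 0},
  {"claw": 0.8, "x": 0, "y": 0, "z": -1, "ax": 0, "ay": 0, "az": 0},
  {"claw": 0.8, "x": 0, "y": 0, "z": -1, "ax": 0, "ay": 0, "az": 0},
  {"claw": 0.8, "x": 0, "y": 0, "z": -0.8, "ax": 0, "ay": 0, "az": 0},
])

```text
clock: 8.4
tcp_pos: [0.6334, 0.0683, 0.0778]
orientation: [-0.001, 0.155, 0.988, -0.0]
wrist_force: [0.2, 0.2, -2.7]
finger_gap: 0.0409
```

Emit:
servo_tool([
  {"claw": 0.8, "x": 0, "y": 0, "z": -0.3, "ax": 0, "ay": 0, "az": 0},
  {"claw": 0.8, "x": 0, "y": 0, "z": -0.1, "ax": 0, "ay": 0, "az": 0},
  {"claw": 0.8, "x": 0, "y": 0, "z": -0.1, "ax": 0, "ay": 0, "az": 0},
  {"claw": 0.8, "x": 0, "y": 0, "z": 0, "ax": 0, "ay": 0, "az": 0},
])

```text
clock: 8.8
tcp_pos: [0.6352, 0.0694, 0.0678]
orientation: [0.001, 0.154, 0.988, 0.0]
wrist_force: [-0.6, -0.3, -3.8]
finger_gap: 0.0413
```

```bash
python3 snap.py w6; python3 -c "
from h import *
im=env.read_camera('scene')[:,:,::-1]
s=env.get_state();print(s['wrist_force'])
cv2.imwrite('pics/s6.png',cv2.resize(im[100:260,320:500],None,fx=4,fy=3.7))"
```

```text
8.8 [0.6352 0.0694 0.0678] [-0.02  0.54 -0.07  0.96  0.    0.29] [8.000e-04 1.544e-01 9.880e-01 1.000e-04]
[ 0.63464295  0.33903278 -2.50557536]
```

View pics/s6.png

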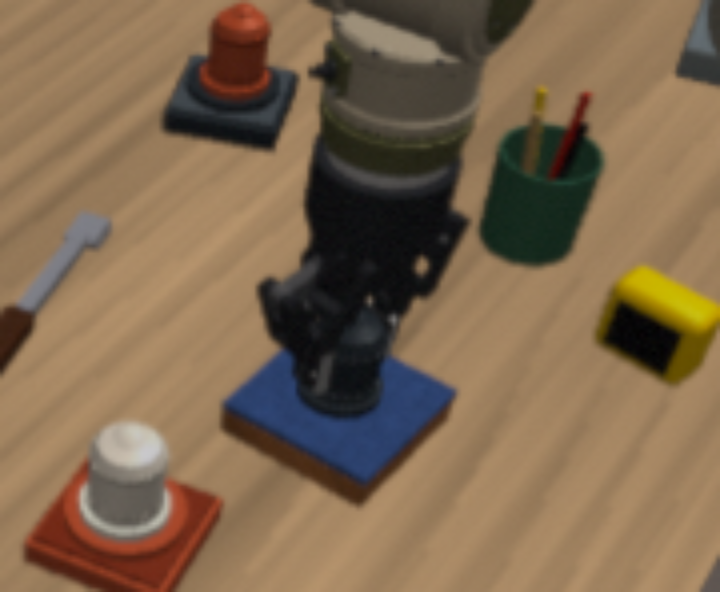

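Emit:
servo_tool([
  {"claw": 0.8, "x": 0, "y": 0, "z": -0.08, "ax": 0, "ay": 0, "az": 0},
  {"claw": 0.8, "x": 0, "y": 0, "z": -0.08, "ax": 0, "ay": 0, "az": 0},
  {"claw": 0.8, "x": 0, "y": 0, "z": 0, "ax": 0, "ay": 0, "az": 0},
])

```text
clock: 9.2
tcp_pos: [0.6343, 0.0697, 0.0626]
orientation: [-0.0, 0.154, 0.988, -0.0]
wrist_force: [-0.3, 0.1, -3.4]
finger_gap: 0.0412
```

Emit:
servo_tool([
  {"claw": 0.8, "x": 0, "y": 0, "z": -0.08, "ax": 0, "ay": 0, "az": 0},
  {"claw": 0.8, "x": 0, "y": 0, "z": 0, "ax": 0, "ay": 0, "az": 0},
])

```text
clock: 9.4
tcp_pos: [0.6346, 0.0697, 0.0618]
orientation: [0.0, 0.154, 0.988, 0.0]
wrist_force: [-3.4, 1.2, 4.4]
finger_gap: 0.0406
```

Emit:
servo_tool([
  {"claw": 0.4, "x": 0, "y": 0, "z": 0, "ax": 0, "ay": 0, "az": 0},
  {"claw": 0.2, "x": 0, "y": 0, "z": 0, "ax": 0, "ay": 0, "az": 0},
  {"claw": 0, "x": 0, "y": 0, "z": 0, "ax": 0, "ay": 0, "az": 0},
  {"claw": 0, "x": 0, "y": 0, "z": 0, "ax": 0, "ay": 0, "az": 0},
  {"claw": 0, "x": 0, "y": 0, "z": 0, "ax": 0, "ay": 0, "az": 0},
])

```text
clock: 9.9
tcp_pos: [0.6346, 0.0697, 0.0607]
orientation: [-0.0, 0.154, 0.988, 0.0]
wrist_force: [-0.5, -0.2, 1.7]
finger_gap: 0.0857
```

Emit:
servo_tool([
  {"claw": 0, "x": 0, "y": 0, "z": 0.5, "ax": 0, "ay": 0, "az": 0},
  {"claw": 0, "x": 0, "y": 0, "z": 1, "ax": 0, "ay": 0, "az": 0},
  {"claw": 0, "x": 0, "y": 0, "z": 1, "ax": 0, "ay": 0, "az": 0},
  {"claw": 0, "x": 0, "y": 0, "z": 1, "ax": 0, "ay": 0, "az": 0},
  {"claw": 0, "x": 0, "y": 0, "z": 1, "ax": 0, "ay": 0, "az": 0},
])

```text
clock: 10.4
tcp_pos: [0.6346, 0.0697, 0.1754]
orientation: [0.0, 0.154, 0.988, 0.0]
wrist_force: [1.2, 1.1, -0.4]
finger_gap: 0.0853
```

Emit:
servo_tool([
  {"claw": 0, "x": -0.5, "y": -0.5, "z": 1, "ax": 0, "ay": 0, "az": 0},
  {"claw": 0, "x": -0.6, "y": -1, "z": 0.5, "ax": 0, "ay": 0, "az": 0},
  {"claw": 0, "x": -0.5, "y": -1, "z": 0, "ax": 0, "ay": 0, "az": 0},
  {"claw": 0, "x": -0.6, "y": -1, "z": 0, "ax": 0, "ay": 0, "az": 0},
  {"claw": 0, "x": -0.6, "y": -1, "z": 0, "ax": 0, "ay": 0, "az": 0},
])

```text
clock: 10.9
tcp_pos: [0.5642, -0.0437, 0.2122]
orientation: [0.001, 0.154, 0.988, -0.0]
wrist_force: [-0.6, -0.3, -0.3]
finger_gap: 0.0855
```

Emit:
servo_tool([
  {"claw": 0, "x": 0, "y": 0, "z": 0, "ax": 0, "ay": 0, "az": 0},
  {"claw": 0, "x": 0, "y": 0, "z": 0, "ax": 0, "ay": 0, "az": 0},
])

```text
clock: 11.1
tcp_pos: [0.5647, -0.0433, 0.2119]
orientation: [0.001, 0.155, 0.988, 0.0]
wrist_force: [0.7, 0.3, 0.6]
finger_gap: 0.0856
```

```bash
python3 snap.py w7; python3 ov.py w7 0.5884 -0.0842; python3 ov.py w7 0.6346 0.0697 0.028; python3 ov.py w4 0.444 -0.269 .032 n; python3 -c "
import cv2;import numpy as np
i=[cv2.imread('pics/'+k+'.png') for k in('w7o0.5884_-0.0842','w7o0.6346_0.0697','w4o0.444_-0.269')]
cv2.imwrite('pics/w7cat.png',cv2.resize(np.vstack([np.hstack(i[:2]),np.hstack([i[2],i[2]*0])]),(800,800))[:, :])"
```

```text
11.1 [ 0.5647 -0.0433  0.2119] [-0.22  0.31 -0.05  1.21  0.    0.09] [7.000e-04 1.550e-01 9.879e-01 2.000e-04]
224 168 pics/w7o0.5884_-0.0842.png
393 164 pics/w7o0.6346_0.0697.png
258 171 pics/w4o0.444_-0.269.png
```

```bash
python3 -c "
import cv2;i=cv2.imread('pics/w7cat.png');cv2.imwrite('pics/w7cat2.png',cv2.resize(i,(600,600)))"
```

```text
(no output)
```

View pics/w7cat2.png

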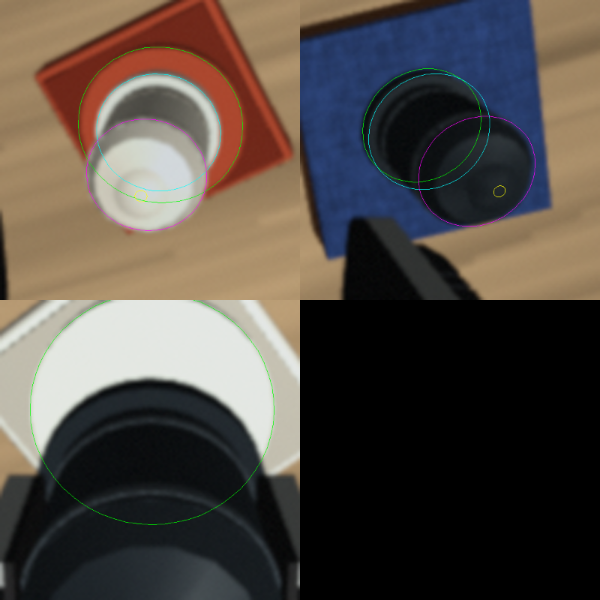

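View pics/w7.png

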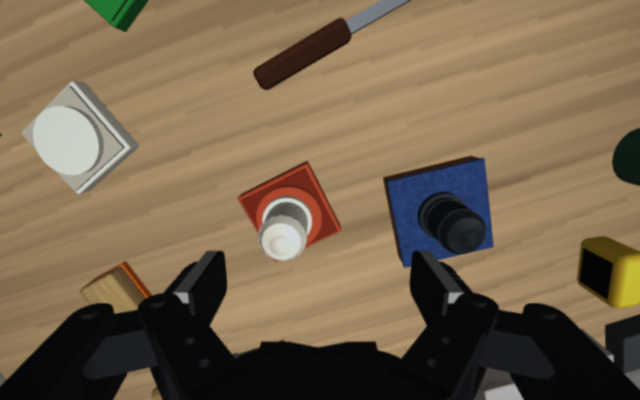

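Emit:
servo_tool([
  {"claw": 0, "x": 0.47, "y": -0.82, "z": 0, "ax": 0, "ay": 0, "az": 0},
  {"claw": 0, "x": 0.48, "y": -0.82, "z": 0, "ax": 0, "ay": 0, "az": 0},
  {"claw": 0, "x": 0, "y": 0, "z": -1, "ax": 0, "ay": 0, "az": 0},
  {"claw": 0, "x": 0, "y": 0, "z": -1, "ax": 0, "ay": 0, "az": 0},
  {"claw": 0, "x": 0, "y": 0, "z": -1, "ax": 0, "ay": 0, "az": 0},
])

```text
clock: 11.65
tcp_pos: [0.5893, -0.083, 0.1352]
orientation: [0.0, 0.154, 0.988, 0.0]
wrist_force: [-0.1, -0.3, 0.0]
finger_gap: 0.0852
```

Emit:
servo_tool([
  {"claw": 0, "x": 0, "y": 0, "z": -1, "ax": 0, "ay": 0, "az": 0},
  {"claw": 0, "x": 0, "y": 0, "z": -1, "ax": 0, "ay": 0, "az": 0},
  {"claw": 0, "x": 0, "y": 0, "z": -0.9, "ax": 0, "ay": 0, "az": 0},
  {"claw": 0, "x": 0, "y": 0, "z": 0, "ax": 0, "ay": 0, "az": 0},
  {"claw": 0, "x": 0, "y": 0, "z": 0, "ax": 0, "ay": 0, "az": 0},
])

```text
clock: 12.15
tcp_pos: [0.5887, -0.083, 0.0634]
orientation: [-0.0, 0.154, 0.988, 0.0]
wrist_force: [0.4, -0.1, 0.6]
finger_gap: 0.0857
```

Emit:
servo_tool([
  {"claw": 0.6, "x": 0, "y": 0, "z": 0, "ax": 0, "ay": 0, "az": 0},
  {"claw": 0.7, "x": 0, "y": 0, "z": 0, "ax": 0, "ay": 0, "az": 0},
  {"claw": 0.8, "x": 0, "y": 0, "z": 0, "ax": 0, "ay": 0, "az": 0},
  {"claw": 0.8, "x": 0, "y": 0, "z": 0, "ax": 0, "ay": 0, "az": 0},
  {"claw": 0.8, "x": 0, "y": 0, "z": 0, "ax": 0, "ay": 0, "az": 0},
], newtons=40)

```text
clock: 12.65
tcp_pos: [0.5892, -0.0841, 0.0647]
orientation: [0.001, 0.154, 0.988, -0.0]
wrist_force: [-1.0, 0.5, 5.9]
finger_gap: 0.0414
```

Emit:
servo_tool([
  {"claw": 0.8, "x": 0, "y": 0, "z": 0.2, "ax": 0, "ay": 0, "az": 0},
  {"claw": 0.8, "x": 0, "y": 0, "z": 0.5, "ax": 0, "ay": 0, "az": 0},
  {"claw": 0.8, "x": 0, "y": 0, "z": 1, "ax": 0, "ay": 0, "az": 0},
  {"claw": 0.8, "x": 0, "y": 0, "z": 1, "ax": 0, "ay": 0, "az": 0},
  {"claw": 0.8, "x": 0, "y": 0, "z": 1, "ax": 0, "ay": 0, "az": 0},
])

```text
clock: 13.15
tcp_pos: [0.5878, -0.0837, 0.1569]
orientation: [-0.001, 0.154, 0.988, 0.0]
wrist_force: [0.7, -0.4, -3.3]
finger_gap: 0.0412
```

Emit:
servo_tool([
  {"claw": 0.8, "x": -0.3, "y": -0.4, "z": 1, "ax": 0, "ay": 0, "az": 0},
  {"claw": 0.8, "x": -0.72, "y": -0.92, "z": 0.3, "ax": 0, "ay": 0, "az": 0},
  {"claw": 0.8, "x": -0.72, "y": -0.92, "z": 0, "ax": 0, "ay": 0, "az": 0},
  {"claw": 0.8, "x": -0.72, "y": -0.92, "z": 0, "ax": 0, "ay": 0, "az": 0},
  {"claw": 0.8, "x": -0.72, "y": -0.92, "z": 0, "ax": 0, "ay": 0, "az": 0},
])

```text
clock: 13.65
tcp_pos: [0.5078, -0.1864, 0.1889]
orientation: [-0.0, 0.154, 0.988, 0.0]
wrist_force: [0.2, -0.1, -4.2]
finger_gap: 0.041
```

Emit:
servo_tool([
  {"claw": 0.8, "x": -0.72, "y": -0.92, "z": 0, "ax": 0, "ay": 0, "az": 0},
  {"claw": 0.8, "x": -0.72, "y": -0.92, "z": 0, "ax": 0, "ay": 0, "az": 0},
  {"claw": 0.8, "x": -0.72, "y": -0.92, "z": 0, "ax": 0, "ay": 0, "az": 0},
  {"claw": 0.8, "x": -0.4, "y": -0.56, "z": 0, "ax": 0, "ay": 0, "az": 0},
  {"claw": 0.8, "x": 0, "y": 0, "z": 0, "ax": 0, "ay": 0, "az": 0},
])

```text
clock: 14.15
tcp_pos: [0.4434, -0.2704, 0.1888]
orientation: [-0.0, 0.156, 0.988, -0.0]
wrist_force: [0.5, -0.5, -3.1]
finger_gap: 0.0411
```

```bash
python3 snap.py w8; python3 ov.py w8 0.444 -0.269 .032 n
```

```text
14.15 [ 0.4434 -0.2704  0.1888] [-0.7   0.23 -0.21  1.13 -0.   -0.39] [-2.000e-04  1.559e-01  9.878e-01 -1.000e-04]
260 139 pics/w8o0.444_-0.269.png
```

View pics/w8o0.444_-0.269.png

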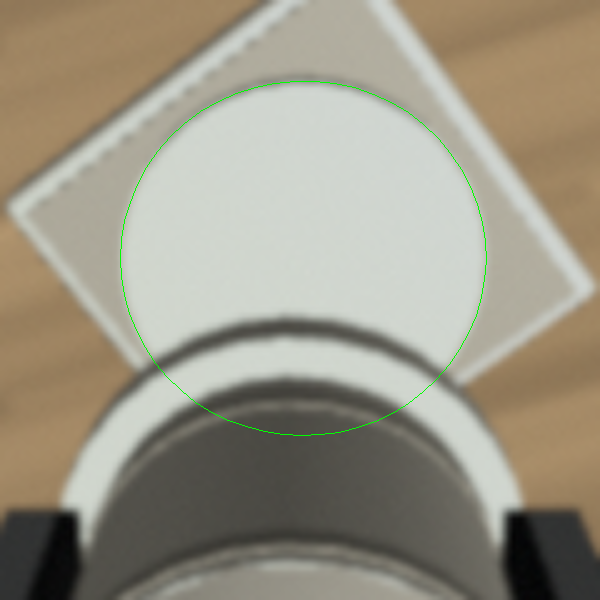

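Emit:
servo_tool([
  {"claw": 0.8, "x": 0.04, "y": 0.06, "z": -1, "ax": 0, "ay": 0, "az": 0},
  {"claw": 0.8, "x": 0, "y": 0, "z": -1, "ax": 0, "ay": 0, "az": 0},
  {"claw": 0.8, "x": 0, "y": 0, "z": -1, "ax": 0, "ay": 0, "az": 0},
  {"claw": 0.8, "x": 0, "y": 0, "z": -1, "ax": 0, "ay": 0, "az": 0},
  {"claw": 0.8, "x": 0, "y": 0, "z": -0.5, "ax": 0, "ay": 0, "az": 0},
])

```text
clock: 14.7
tcp_pos: [0.4452, -0.2655, 0.0739]
orientation: [-0.001, 0.154, 0.988, 0.001]
wrist_force: [-1.1, 1.0, -3.3]
finger_gap: 0.041
```

Emit:
servo_tool([
  {"claw": 0.8, "x": 0, "y": 0, "z": -0.1, "ax": 0, "ay": 0, "az": 0},
  {"claw": 0.8, "x": 0, "y": 0, "z": -0.1, "ax": 0, "ay": 0, "az": 0},
  {"claw": 0.8, "x": 0, "y": 0, "z": 0, "ax": 0, "ay": 0, "az": 0},
])

```text
clock: 15.0
tcp_pos: [0.4466, -0.2677, 0.0717]
orientation: [0.001, 0.154, 0.988, -0.0]
wrist_force: [-0.0, 1.0, -3.5]
finger_gap: 0.0413
```

Emit:
servo_tool([
  {"claw": 0.8, "x": -0.06, "y": -0.05, "z": -0.08, "ax": 0, "ay": 0, "az": 0},
  {"claw": 0.8, "x": 0, "y": 0, "z": -0.08, "ax": 0, "ay": 0, "az": 0},
  {"claw": 0.8, "x": 0, "y": 0, "z": 0, "ax": 0, "ay": 0, "az": 0},
])

```text
clock: 15.3
tcp_pos: [0.4443, -0.2687, 0.067]
orientation: [0.0, 0.154, 0.988, -0.0]
wrist_force: [0.4, -0.2, -3.3]
finger_gap: 0.0412
```

Emit:
servo_tool([
  {"claw": 0.8, "x": 0, "y": 0, "z": -0.08, "ax": 0, "ay": 0, "az": 0},
  {"claw": 0.8, "x": 0, "y": 0, "z": 0, "ax": 0, "ay": 0, "az": 0},
])

```text
clock: 15.5
tcp_pos: [0.4443, -0.2686, 0.0648]
orientation: [0.0, 0.154, 0.988, 0.0]
wrist_force: [0.2, 0.3, -2.8]
finger_gap: 0.041
```

Emit:
servo_tool([
  {"claw": 0.8, "x": 0, "y": 0, "z": -0.06, "ax": 0, "ay": 0, "az": 0},
  {"claw": 0.8, "x": 0, "y": 0, "z": 0, "ax": 0, "ay": 0, "az": 0},
])

```text
clock: 15.7
tcp_pos: [0.4443, -0.2687, 0.0647]
orientation: [0.0, 0.154, 0.988, -0.0]
wrist_force: [-3.4, 1.9, 8.7]
finger_gap: 0.041
```

Contact. Release, retreat, and go towards the slate plinth for the sandstone finial.

Emit:
servo_tool([
  {"claw": 0.4, "x": 0, "y": 0, "z": 0, "ax": 0, "ay": 0, "az": 0},
  {"claw": 0.2, "x": 0, "y": 0, "z": 0, "ax": 0, "ay": 0, "az": 0},
  {"claw": 0, "x": 0, "y": 0, "z": 0, "ax": 0, "ay": 0, "az": 0},
  {"claw": 0, "x": 0, "y": 0, "z": 0, "ax": 0, "ay": 0, "az": 0},
  {"claw": 0, "x": 0, "y": 0, "z": 0, "ax": 0, "ay": 0, "az": 0},
])

```text
clock: 16.2
tcp_pos: [0.4443, -0.2686, 0.0632]
orientation: [-0.0, 0.154, 0.988, 0.0]
wrist_force: [0.7, 0.6, 0.4]
finger_gap: 0.0856
```

Emit:
servo_tool([
  {"claw": 0, "x": 0, "y": 0, "z": 0.5, "ax": 0, "ay": 0, "az": 0},
  {"claw": 0, "x": 0, "y": 0, "z": 1, "ax": 0, "ay": 0, "az": 0},
  {"claw": 0, "x": 0, "y": 0, "z": 1, "ax": 0, "ay": 0, "az": 0},
  {"claw": 0, "x": 0, "y": 0, "z": 1, "ax": 0, "ay": 0, "az": 0},
  {"claw": 0, "x": 0, "y": 0, "z": 1, "ax": 0, "ay": 0, "az": 0},
])

```text
clock: 16.7
tcp_pos: [0.4443, -0.2686, 0.1778]
orientation: [0.0, 0.154, 0.988, -0.0]
wrist_force: [1.2, -0.0, 0.6]
finger_gap: 0.0853
```

Emit:
servo_tool([
  {"claw": 0, "x": 0, "y": 0.5, "z": 1, "ax": 0, "ay": 0, "az": 0},
  {"claw": 0, "x": 0, "y": 1, "z": 0.5, "ax": 0, "ay": 0, "az": 0},
  {"claw": 0, "x": 0, "y": 1, "z": 0, "ax": 0, "ay": 0, "az": 0},
  {"claw": 0, "x": 0, "y": 0, "z": 0, "ax": 0, "ay": 0, "az": 0},
  {"claw": 0, "x": 0, "y": 0, "z": 0, "ax": 0, "ay": 0, "az": 0},
])

```text
clock: 17.2
tcp_pos: [0.4445, -0.206, 0.2141]
orientation: [0.001, 0.154, 0.988, -0.0]
wrist_force: [0.6, -1.1, -0.5]
finger_gap: 0.0853
```

```bash
python3 snap.py w9; python3 ov.py w9 0.444 -0.269 .032
```

```text
17.2 [ 0.4445 -0.206   0.2141] [-0.6   0.16 -0.23  1.17 -0.   -0.29] [ 5.000e-04  1.537e-01  9.881e-01 -4.000e-04]
194 151 pics/w9o0.444_-0.269.png
```

View pics/w9o0.444_-0.269.png

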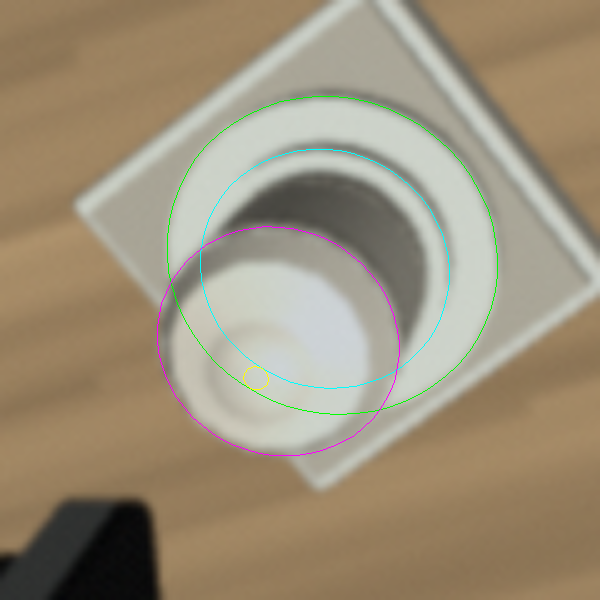

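Emit:
servo_tool([
  {"claw": 0, "x": 0, "y": 1, "z": 0, "ax": 0, "ay": 0, "az": 0},
  {"claw": 0, "x": 0, "y": 1, "z": 0, "ax": 0, "ay": 0, "az": 0},
  {"claw": 0, "x": 0, "y": 1, "z": 0, "ax": 0, "ay": 0, "az": 0},
  {"claw": 0, "x": 0, "y": 1, "z": 0, "ax": 0, "ay": 0, "az": 0},
  {"claw": 0, "x": 0, "y": 1, "z": 0, "ax": 0, "ay": 0, "az": 0},
])

```text
clock: 17.75
tcp_pos: [0.4445, -0.0812, 0.2132]
orientation: [-0.0, 0.155, 0.988, -0.0]
wrist_force: [-1.1, 0.3, -0.4]
finger_gap: 0.0855
```

Emit:
servo_tool([
  {"claw": 0, "x": 0, "y": 1, "z": 0, "ax": 0, "ay": 0, "az": 0},
  {"claw": 0, "x": 0, "y": 1, "z": 0, "ax": 0, "ay": 0, "az": 0},
  {"claw": 0, "x": 0, "y": 1, "z": 0, "ax": 0, "ay": 0, "az": 0},
  {"claw": 0, "x": 0, "y": 1, "z": 0, "ax": 0, "ay": 0, "az": 0},
  {"claw": 0, "x": 0, "y": 1, "z": 0, "ax": 0, "ay": 0, "az": 0},
])

```text
clock: 18.25
tcp_pos: [0.4447, 0.044, 0.2132]
orientation: [-0.0, 0.155, 0.988, -0.0]
wrist_force: [0.1, 0.7, -0.4]
finger_gap: 0.0854
```

Emit:
servo_tool([
  {"claw": 0, "x": 0, "y": 1, "z": 0, "ax": 0, "ay": 0, "az": 0},
  {"claw": 0, "x": 0, "y": 1, "z": 0, "ax": 0, "ay": 0, "az": 0},
  {"claw": 0, "x": 0, "y": 1, "z": 0, "ax": 0, "ay": 0, "az": 0},
  {"claw": 0, "x": 0, "y": 1, "z": 0, "ax": 0, "ay": 0, "az": 0},
  {"claw": 0, "x": 0, "y": 1, "z": 0, "ax": 0, "ay": 0, "az": 0},
])

```text
clock: 18.75
tcp_pos: [0.4449, 0.1692, 0.2131]
orientation: [-0.0, 0.155, 0.988, -0.0]
wrist_force: [0.4, -1.0, 0.8]
finger_gap: 0.0857
```

Emit:
servo_tool([
  {"claw": 0, "x": -0.4, "y": 1, "z": 0, "ax": 0, "ay": 0, "az": 0},
  {"claw": 0, "x": -0.4, "y": 1, "z": 0, "ax": 0, "ay": 0, "az": 0},
  {"claw": 0, "x": -0.4, "y": 1, "z": 0, "ax": 0, "ay": 0, "az": 0},
  {"claw": 0, "x": -0.32, "y": 1, "z": 0, "ax": 0, "ay": 0, "az": 0},
  {"claw": 0, "x": 0, "y": 0.9, "z": 0, "ax": 0, "ay": 0, "az": 0},
])

```text
clock: 19.25
tcp_pos: [0.4061, 0.2919, 0.2132]
orientation: [-0.0, 0.154, 0.988, -0.0]
wrist_force: [0.4, -1.0, 0.1]
finger_gap: 0.0856
```

Emit:
servo_tool([
  {"claw": 0, "x": 0, "y": 0, "z": 0, "ax": 0, "ay": 0, "az": 0},
  {"claw": 0, "x": 0, "y": 0, "z": 0, "ax": 0, "ay": 0, "az": 0},
])

```text
clock: 19.45
tcp_pos: [0.4067, 0.2911, 0.213]
orientation: [-0.0, 0.154, 0.988, -0.0]
wrist_force: [0.9, -0.1, -0.2]
finger_gap: 0.0853
```

```bash
python3 snap.py w10; python3 ov.py w10 0.4065 0.316 .032
```

```text
19.45 [0.4067 0.2911 0.213 ] [ 0.46  0.18 -0.21  1.18 -0.    0.77] [-2.000e-04  1.542e-01  9.880e-01 -4.000e-04]
284 124 pics/w10o0.4065_0.316.png
```

View pics/w10o0.4065_0.316.png

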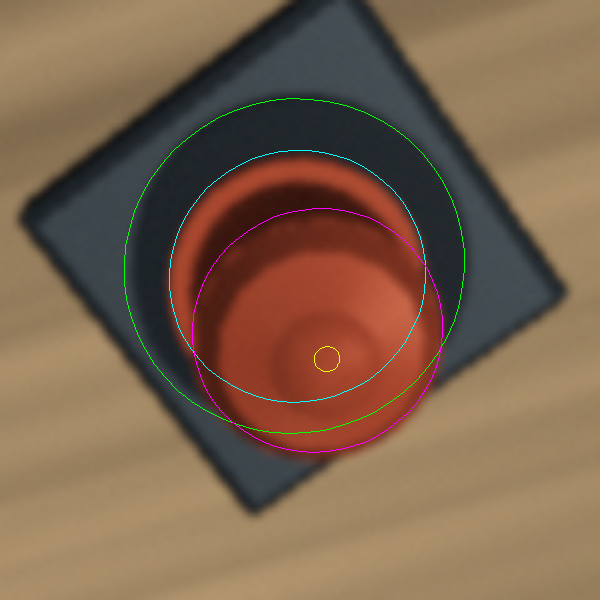

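Emit:
servo_tool([
  {"claw": 0, "x": 0, "y": 1, "z": 0, "ax": 0, "ay": 0, "az": 0},
  {"claw": 0, "x": 0, "y": 0, "z": -1, "ax": 0, "ay": 0, "az": 0},
  {"claw": 0, "x": 0, "y": 0, "z": -1, "ax": 0, "ay": 0, "az": 0},
  {"claw": 0, "x": 0, "y": 0, "z": -1, "ax": 0, "ay": 0, "az": 0},
  {"claw": 0, "x": 0, "y": 0, "z": -1, "ax": 0, "ay": 0, "az": 0},
])

```text
clock: 20.0
tcp_pos: [0.4069, 0.3151, 0.1125]
orientation: [0.0, 0.155, 0.988, -0.0]
wrist_force: [0.4, 0.8, -0.1]
finger_gap: 0.0852
```

Emit:
servo_tool([
  {"claw": 0, "x": 0, "y": 0, "z": -1, "ax": 0, "ay": 0, "az": 0},
  {"claw": 0, "x": 0, "y": 0, "z": -0.9, "ax": 0, "ay": 0, "az": 0},
  {"claw": 0, "x": 0, "y": 0, "z": 0, "ax": 0, "ay": 0, "az": 0},
  {"claw": 0, "x": 0, "y": 0, "z": 0, "ax": 0, "ay": 0, "az": 0},
])

```text
clock: 20.4
tcp_pos: [0.4065, 0.3154, 0.066]
orientation: [-0.0, 0.155, 0.988, -0.0]
wrist_force: [-0.2, 1.0, -0.1]
finger_gap: 0.0853
```

Emit:
servo_tool([
  {"claw": 0.6, "x": 0, "y": 0, "z": 0, "ax": 0, "ay": 0, "az": 0},
  {"claw": 0.7, "x": 0, "y": 0, "z": 0, "ax": 0, "ay": 0, "az": 0},
  {"claw": 0.8, "x": 0, "y": 0, "z": 0, "ax": 0, "ay": 0, "az": 0},
  {"claw": 0.8, "x": 0, "y": 0, "z": 0, "ax": 0, "ay": 0, "az": 0},
  {"claw": 0.8, "x": 0, "y": 0, "z": 0, "ax": 0, "ay": 0, "az": 0},
])

```text
clock: 20.9
tcp_pos: [0.4071, 0.3167, 0.067]
orientation: [0.001, 0.154, 0.988, 0.001]
wrist_force: [0.0, -1.5, 6.6]
finger_gap: 0.0409
```

Emit:
servo_tool([
  {"claw": 0.8, "x": 0, "y": 0, "z": 0.2, "ax": 0, "ay": 0, "az": 0},
  {"claw": 0.8, "x": 0, "y": 0, "z": 0.5, "ax": 0, "ay": 0, "az": 0},
  {"claw": 0.8, "x": 0, "y": 0, "z": 1, "ax": 0, "ay": 0, "az": 0},
  {"claw": 0.8, "x": 0, "y": 0, "z": 1, "ax": 0, "ay": 0, "az": 0},
  {"claw": 0.8, "x": 0, "y": 0, "z": 1, "ax": 0, "ay": 0, "az": 0},
])

```text
clock: 21.4
tcp_pos: [0.4059, 0.3163, 0.1597]
orientation: [-0.0, 0.154, 0.988, -0.0]
wrist_force: [0.6, -0.2, -2.8]
finger_gap: 0.0408
```

Emit:
servo_tool([
  {"claw": 0.8, "x": 0, "y": 0, "z": 1, "ax": 0, "ay": 0, "az": 0},
  {"claw": 0.8, "x": 0.43, "y": -0.94, "z": 0.5, "ax": 0, "ay": 0, "az": 0},
  {"claw": 0.8, "x": 0.43, "y": -0.94, "z": 0, "ax": 0, "ay": 0, "az": 0},
  {"claw": 0.8, "x": 0.43, "y": -0.94, "z": 0, "ax": 0, "ay": 0, "az": 0},
  {"claw": 0.8, "x": 0.43, "y": -0.94, "z": 0, "ax": 0, "ay": 0, "az": 0},
])

```text
clock: 21.9
tcp_pos: [0.4494, 0.2216, 0.1967]
orientation: [0.0, 0.154, 0.988, 0.0]
wrist_force: [-0.5, 0.4, -2.1]
finger_gap: 0.0411
```

Emit:
servo_tool([
  {"claw": 0.8, "x": 0.43, "y": -0.94, "z": 0, "ax": 0, "ay": 0, "az": 0},
  {"claw": 0.8, "x": 0.43, "y": -0.94, "z": 0, "ax": 0, "ay": 0, "az": 0},
  {"claw": 0.8, "x": 0.43, "y": -0.94, "z": 0, "ax": 0, "ay": 0, "az": 0},
  {"claw": 0.8, "x": 0.43, "y": -0.94, "z": 0, "ax": 0, "ay": 0, "az": 0},
  {"claw": 0.8, "x": 0.43, "y": -0.94, "z": 0, "ax": 0, "ay": 0, "az": 0},
])

```text
clock: 22.4
tcp_pos: [0.5031, 0.104, 0.1964]
orientation: [-0.0, 0.154, 0.988, 0.0]
wrist_force: [-0.4, 0.1, -1.2]
finger_gap: 0.0409
```

Emit:
servo_tool([
  {"claw": 0.8, "x": 0.43, "y": -0.94, "z": 0, "ax": 0, "ay": 0, "az": 0},
  {"claw": 0.8, "x": 0.43, "y": -0.94, "z": 0, "ax": 0, "ay": 0, "az": 0},
  {"claw": 0.8, "x": 0.43, "y": -0.94, "z": 0, "ax": 0, "ay": 0, "az": 0},
  {"claw": 0.8, "x": 0.43, "y": -0.94, "z": 0, "ax": 0, "ay": 0, "az": 0},
  {"claw": 0.8, "x": 0.43, "y": -0.94, "z": 0, "ax": 0, "ay": 0, "az": 0},
])

```text
clock: 22.9
tcp_pos: [0.5569, -0.0134, 0.1964]
orientation: [-0.0, 0.154, 0.988, 0.0]
wrist_force: [0.3, 0.5, -2.6]
finger_gap: 0.0408
```

Emit:
servo_tool([
  {"claw": 0.8, "x": 0.43, "y": -0.94, "z": 0, "ax": 0, "ay": 0, "az": 0},
  {"claw": 0.8, "x": 0.43, "y": -0.94, "z": 0, "ax": 0, "ay": 0, "az": 0},
  {"claw": 0.8, "x": 0.43, "y": -0.94, "z": 0, "ax": 0, "ay": 0, "az": 0},
  {"claw": 0.8, "x": 0, "y": 0, "z": 0, "ax": 0, "ay": 0, "az": 0},
  {"claw": 0.8, "x": 0, "y": 0, "z": 0, "ax": 0, "ay": 0, "az": 0},
])

```text
clock: 23.4
tcp_pos: [0.5888, -0.0834, 0.1959]
orientation: [-0.0, 0.155, 0.988, 0.0]
wrist_force: [-0.4, -0.1, -3.4]
finger_gap: 0.041
```

```bash
python3 snap.py w11; python3 ov.py w11 0.5884 -0.0842 .032 n
```

```text
23.4 [ 0.5888 -0.0834  0.1959] [-0.28  0.37 -0.    1.2   0.    0.04] [-5.000e-04  1.548e-01  9.879e-01  3.000e-04]
257 137 pics/w11o0.5884_-0.0842.png
```

View pics/w11o0.5884_-0.0842.png

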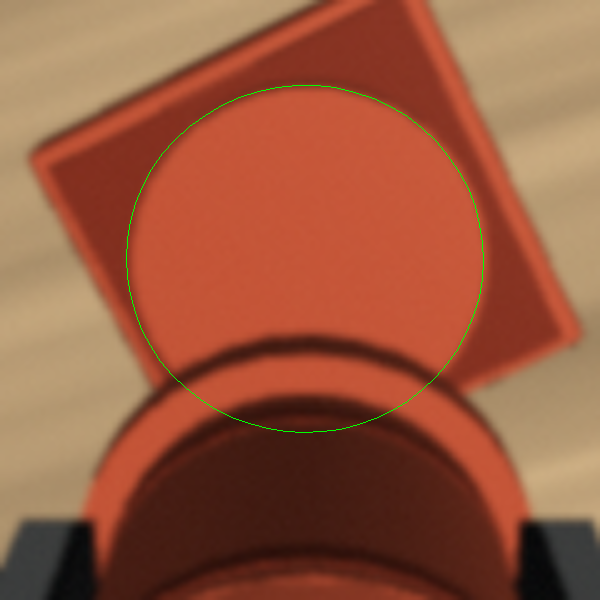

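Emit:
servo_tool([
  {"claw": 0.8, "x": 0, "y": -0.02, "z": -1, "ax": 0, "ay": 0, "az": 0},
  {"claw": 0.8, "x": 0, "y": 0, "z": -1, "ax": 0, "ay": 0, "az": 0},
  {"claw": 0.8, "x": 0, "y": 0, "z": -1, "ax": 0, "ay": 0, "az": 0},
  {"claw": 0.8, "x": 0, "y": 0, "z": -1, "ax": 0, "ay": 0, "az": 0},
  {"claw": 0.8, "x": 0, "y": 0, "z": -0.6, "ax": 0, "ay": 0, "az": 0},
])

```text
clock: 23.95
tcp_pos: [0.5874, -0.0819, 0.0791]
orientation: [-0.002, 0.153, 0.988, 0.0]
wrist_force: [-0.1, 0.4, -2.5]
finger_gap: 0.041
```

Emit:
servo_tool([
  {"claw": 0.8, "x": 0, "y": 0, "z": -0.2, "ax": 0, "ay": 0, "az": 0},
  {"claw": 0.8, "x": 0, "y": 0, "z": -0.1, "ax": 0, "ay": 0, "az": 0},
  {"claw": 0.8, "x": 0, "y": 0, "z": 0, "ax": 0, "ay": 0, "az": 0},
])

```text
clock: 24.25
tcp_pos: [0.5894, -0.0832, 0.0741]
orientation: [0.0, 0.154, 0.988, 0.0]
wrist_force: [0.5, -0.1, -2.1]
finger_gap: 0.0412
```

Emit:
servo_tool([
  {"claw": 0.8, "x": -0.03, "y": -0.03, "z": -0.1, "ax": 0, "ay": 0, "az": 0},
  {"claw": 0.8, "x": 0, "y": 0, "z": -0.1, "ax": 0, "ay": 0, "az": 0},
  {"claw": 0.8, "x": 0, "y": 0, "z": 0, "ax": 0, "ay": 0, "az": 0},
])

```text
clock: 24.55
tcp_pos: [0.5884, -0.0845, 0.0685]
orientation: [0.0, 0.154, 0.988, 0.0]
wrist_force: [-1.1, -0.0, -2.4]
finger_gap: 0.0408
```

Emit:
servo_tool([
  {"claw": 0.8, "x": 0, "y": 0, "z": -0.08, "ax": 0, "ay": 0, "az": 0},
  {"claw": 0.8, "x": 0, "y": 0, "z": 0, "ax": 0, "ay": 0, "az": 0},
])

```text
clock: 24.75
tcp_pos: [0.5886, -0.0845, 0.0671]
orientation: [0.0, 0.154, 0.988, -0.0]
wrist_force: [-2.0, 0.4, 3.6]
finger_gap: 0.0411
```

Emit:
servo_tool([
  {"claw": 0.4, "x": 0, "y": 0, "z": 0, "ax": 0, "ay": 0, "az": 0},
  {"claw": 0.2, "x": 0, "y": 0, "z": 0, "ax": 0, "ay": 0, "az": 0},
  {"claw": 0, "x": 0, "y": 0, "z": 0, "ax": 0, "ay": 0, "az": 0},
  {"claw": 0, "x": 0, "y": 0, "z": 0, "ax": 0, "ay": 0, "az": 0},
  {"claw": 0, "x": 0, "y": 0, "z": 0, "ax": 0, "ay": 0, "az": 0},
])

```text
clock: 25.25
tcp_pos: [0.5884, -0.0844, 0.0663]
orientation: [0.0, 0.154, 0.988, 0.0]
wrist_force: [-0.6, -0.5, -0.1]
finger_gap: 0.0854
```

Emit:
servo_tool([
  {"claw": 0, "x": 0, "y": 0, "z": 0.5, "ax": 0, "ay": 0, "az": 0},
  {"claw": 0, "x": 0, "y": 0, "z": 1, "ax": 0, "ay": 0, "az": 0},
  {"claw": 0, "x": 0, "y": 0, "z": 1, "ax": 0, "ay": 0, "az": 0},
  {"claw": 0, "x": 0, "y": 0, "z": 1, "ax": 0, "ay": 0, "az": 0},
  {"claw": 0, "x": 0, "y": 0, "z": 1, "ax": 0, "ay": 0, "az": 0},
])

```text
clock: 25.75
tcp_pos: [0.5884, -0.0844, 0.1809]
orientation: [0.0, 0.154, 0.988, -0.0]
wrist_force: [0.9, -0.7, -0.6]
finger_gap: 0.0854
```

Emit:
servo_tool([
  {"claw": 0, "x": 0, "y": 0.5, "z": 1, "ax": 0, "ay": 0, "az": 0},
  {"claw": 0, "x": 0, "y": 1, "z": 0, "ax": 0, "ay": 0, "az": 0},
  {"claw": 0, "x": 0, "y": 1, "z": 0, "ax": 0, "ay": 0, "az": 0},
  {"claw": 0, "x": 0, "y": 0.5, "z": 0, "ax": 0, "ay": 0, "az": 0},
  {"claw": 0, "x": 0, "y": 0, "z": 0, "ax": 0, "ay": 0, "az": 0},
])

```text
clock: 26.25
tcp_pos: [0.5882, -0.008, 0.2044]
orientation: [0.0, 0.153, 0.988, 0.0]
wrist_force: [-0.5, 0.5, 0.8]
finger_gap: 0.0853
```

```bash
python3 snap.py w12; python3 ov.py w12 0.5884 -0.0842 .032;python3 ov.py w12 0.6346 0.0697 .028;python3 -c "
import cv2;import numpy as np
i=[cv2.imread('pics/w12o'+k+'.png') for k in('0.5884_-0.0842','0.6346_0.0697')]
cv2.imwrite('pics/w12cat.png',cv2.resize(np.hstack(i),(800,400)))"
```

```text
26.25 [ 0.5882 -0.008   0.2044] [-0.15  0.35 -0.    1.21  0.    0.16] [2.000e-04 1.531e-01 9.882e-01 0.000e+00]
178 159 pics/w12o0.5884_-0.0842.png
354 155 pics/w12o0.6346_0.0697.png
```

View pics/w12cat.png

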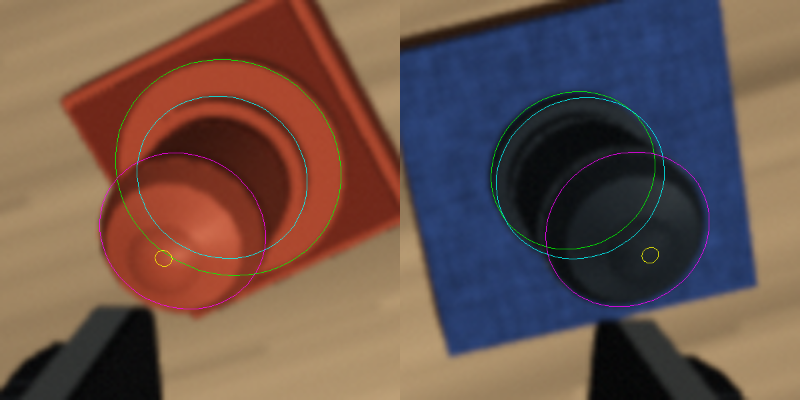

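Emit:
servo_tool([
  {"claw": 0, "x": 0.45, "y": 0.77, "z": 0, "ax": 0, "ay": 0, "az": 0},
  {"claw": 0, "x": 0.46, "y": 0.77, "z": 0, "ax": 0, "ay": 0, "az": 0},
  {"claw": 0, "x": 0.46, "y": 0.77, "z": 0, "ax": 0, "ay": 0, "az": 0},
  {"claw": 0, "x": 0.46, "y": 0.77, "z": 0, "ax": 0, "ay": 0, "az": 0},
  {"claw": 0, "x": 0, "y": 0, "z": -0.7, "ax": 0, "ay": 0, "az": 0},
])

```text
clock: 26.8
tcp_pos: [0.637, 0.0684, 0.1882]
orientation: [0.003, 0.154, 0.988, 0.001]
wrist_force: [0.6, -0.6, 0.6]
finger_gap: 0.0852
```

Emit:
servo_tool([
  {"claw": 0, "x": 0, "y": 0, "z": -1, "ax": 0, "ay": 0, "az": 0},
  {"claw": 0, "x": 0, "y": 0, "z": -1, "ax": 0, "ay": 0, "az": 0},
  {"claw": 0, "x": 0, "y": 0, "z": -1, "ax": 0, "ay": 0, "az": 0},
  {"claw": 0, "x": 0, "y": 0, "z": -1, "ax": 0, "ay": 0, "az": 0},
  {"claw": 0, "x": 0, "y": 0, "z": -0.95, "ax": 0, "ay": 0, "az": 0},
])

```text
clock: 27.3
tcp_pos: [0.6341, 0.0662, 0.0613]
orientation: [-0.0, 0.155, 0.988, -0.0]
wrist_force: [0.3, 0.2, 0.1]
finger_gap: 0.0856
```

Emit:
servo_tool([
  {"claw": 0, "x": 0, "y": 0, "z": 0, "ax": 0, "ay": 0, "az": 0},
  {"claw": 0, "x": 0, "y": 0, "z": 0, "ax": 0, "ay": 0, "az": 0},
])

```text
clock: 27.5
tcp_pos: [0.6339, 0.0667, 0.0624]
orientation: [-0.001, 0.155, 0.988, -0.0]
wrist_force: [0.9, 0.8, 0.8]
finger_gap: 0.0858
```

Emit:
servo_tool([
  {"claw": 0.6, "x": 0, "y": 0, "z": 0, "ax": 0, "ay": 0, "az": 0},
  {"claw": 0.7, "x": 0, "y": 0, "z": 0, "ax": 0, "ay": 0, "az": 0},
  {"claw": 0.8, "x": 0, "y": 0, "z": 0, "ax": 0, "ay": 0, "az": 0},
  {"claw": 0.8, "x": 0, "y": 0, "z": 0, "ax": 0, "ay": 0, "az": 0},
  {"claw": 0.8, "x": 0, "y": 0, "z": 0, "ax": 0, "ay": 0, "az": 0},
])

```text
clock: 28.0
tcp_pos: [0.6351, 0.0678, 0.0642]
orientation: [0.001, 0.154, 0.988, 0.0]
wrist_force: [-0.4, 0.6, 6.6]
finger_gap: 0.0411
```

Emit:
servo_tool([
  {"claw": 0.8, "x": 0, "y": 0, "z": 0.2, "ax": 0, "ay": 0, "az": 0},
  {"claw": 0.8, "x": 0, "y": 0, "z": 0.5, "ax": 0, "ay": 0, "az": 0},
  {"claw": 0.8, "x": 0, "y": 0, "z": 1, "ax": 0, "ay": 0, "az": 0},
  {"claw": 0.8, "x": 0, "y": 0, "z": 1, "ax": 0, "ay": 0, "az": 0},
  {"claw": 0.8, "x": 0, "y": 0, "z": 1, "ax": 0, "ay": 0, "az": 0},
])

```text
clock: 28.5
tcp_pos: [0.6335, 0.0677, 0.1562]
orientation: [-0.001, 0.154, 0.988, -0.0]
wrist_force: [1.2, -0.3, -2.2]
finger_gap: 0.0406
```

Emit:
servo_tool([
  {"claw": 0.8, "x": 0, "y": 0, "z": 1, "ax": 0, "ay": 0, "az": 0},
  {"claw": 0.8, "x": -0.82, "y": 0.9, "z": 0.5, "ax": 0, "ay": 0, "az": 0},
  {"claw": 0.8, "x": -0.82, "y": 0.9, "z": 0, "ax": 0, "ay": 0, "az": 0},
  {"claw": 0.8, "x": -0.82, "y": 0.9, "z": 0, "ax": 0, "ay": 0, "az": 0},
  {"claw": 0.8, "x": -0.82, "y": 0.9, "z": 0, "ax": 0, "ay": 0, "az": 0},
])

```text
clock: 29.0
tcp_pos: [0.551, 0.1583, 0.1931]
orientation: [-0.0, 0.154, 0.988, 0.0]
wrist_force: [0.2, 0.4, -3.7]
finger_gap: 0.0408
```

Emit:
servo_tool([
  {"claw": 0.8, "x": -0.82, "y": 0.9, "z": 0, "ax": 0, "ay": 0, "az": 0},
  {"claw": 0.8, "x": -0.82, "y": 0.9, "z": 0, "ax": 0, "ay": 0, "az": 0},
  {"claw": 0.8, "x": -0.82, "y": 0.9, "z": 0, "ax": 0, "ay": 0, "az": 0},
  {"claw": 0.8, "x": -0.82, "y": 0.9, "z": 0, "ax": 0, "ay": 0, "az": 0},
  {"claw": 0.8, "x": -0.82, "y": 0.9, "z": 0, "ax": 0, "ay": 0, "az": 0},
])

```text
clock: 29.5
tcp_pos: [0.4483, 0.2708, 0.1931]
orientation: [-0.0, 0.154, 0.988, -0.0]
wrist_force: [0.7, 0.5, -2.9]
finger_gap: 0.0408
```

Emit:
servo_tool([
  {"claw": 0.8, "x": -0.82, "y": 0.9, "z": 0, "ax": 0, "ay": 0, "az": 0},
  {"claw": 0.8, "x": -0.82, "y": 0.9, "z": 0, "ax": 0, "ay": 0, "az": 0},
  {"claw": 0.8, "x": 0, "y": 0, "z": 0, "ax": 0, "ay": 0, "az": 0},
  {"claw": 0.8, "x": 0, "y": 0, "z": 0, "ax": 0, "ay": 0, "az": 0},
])

```text
clock: 29.9
tcp_pos: [0.408, 0.3155, 0.193]
orientation: [0.0, 0.153, 0.988, -0.0]
wrist_force: [0.1, -0.8, -2.7]
finger_gap: 0.041
```

```bash
python3 snap.py w13; python3 ov.py w13 0.4065 0.316 .032 n
```

```text
29.9 [0.408  0.3155 0.193 ] [ 0.5   0.22 -0.21  1.14 -0.    0.81] [ 2.000e-04  1.534e-01  9.882e-01 -1.000e-04]
258 136 pics/w13o0.4065_0.316.png
```

View pics/w13o0.4065_0.316.png

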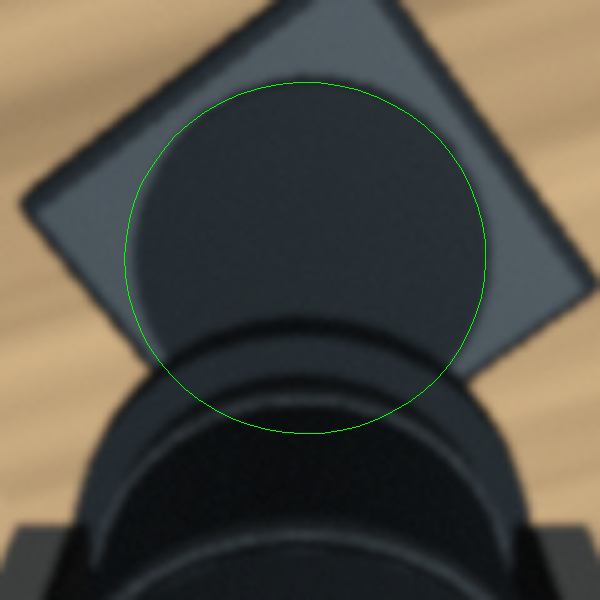

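Emit:
servo_tool([
  {"claw": 0.8, "x": -0.04, "y": 0.03, "z": -1, "ax": 0, "ay": 0, "az": 0},
  {"claw": 0.8, "x": 0, "y": 0, "z": -1, "ax": 0, "ay": 0, "az": 0},
  {"claw": 0.8, "x": 0, "y": 0, "z": -1, "ax": 0, "ay": 0, "az": 0},
  {"claw": 0.8, "x": 0, "y": 0, "z": -1, "ax": 0, "ay": 0, "az": 0},
  {"claw": 0.8, "x": 0, "y": 0, "z": -0.5, "ax": 0, "ay": 0, "az": 0},
])

```text
clock: 30.45
tcp_pos: [0.4073, 0.3144, 0.0781]
orientation: [-0.001, 0.155, 0.988, -0.001]
wrist_force: [-0.1, -0.5, -2.7]
finger_gap: 0.0412
```

Emit:
servo_tool([
  {"claw": 0.8, "x": 0, "y": 0, "z": -0.1, "ax": 0, "ay": 0, "az": 0},
  {"claw": 0.8, "x": 0, "y": 0, "z": -0.1, "ax": 0, "ay": 0, "az": 0},
  {"claw": 0.8, "x": 0, "y": 0, "z": 0, "ax": 0, "ay": 0, "az": 0},
])

```text
clock: 30.75
tcp_pos: [0.4085, 0.3161, 0.0759]
orientation: [0.001, 0.154, 0.988, 0.001]
wrist_force: [-0.7, -0.1, -2.2]
finger_gap: 0.0415
```

Emit:
servo_tool([
  {"claw": 0.8, "x": -0.04, "y": 0, "z": -0.1, "ax": 0, "ay": 0, "az": 0},
  {"claw": 0.8, "x": 0, "y": 0, "z": -0.1, "ax": 0, "ay": 0, "az": 0},
  {"claw": 0.8, "x": 0, "y": 0, "z": 0, "ax": 0, "ay": 0, "az": 0},
])

```text
clock: 31.05
tcp_pos: [0.4065, 0.316, 0.0702]
orientation: [0.0, 0.154, 0.988, 0.0]
wrist_force: [0.3, 0.4, -3.2]
finger_gap: 0.0411
```

Emit:
servo_tool([
  {"claw": 0.8, "x": 0, "y": 0, "z": -0.08, "ax": 0, "ay": 0, "az": 0},
  {"claw": 0.8, "x": 0, "y": 0, "z": 0, "ax": 0, "ay": 0, "az": 0},
])

```text
clock: 31.25
tcp_pos: [0.4067, 0.3161, 0.0682]
orientation: [0.0, 0.154, 0.988, 0.0]
wrist_force: [0.3, -0.3, -2.2]
finger_gap: 0.0409
```

Emit:
servo_tool([
  {"claw": 0.8, "x": 0, "y": 0, "z": -0.06, "ax": 0, "ay": 0, "az": 0},
  {"claw": 0.8, "x": 0, "y": 0, "z": 0, "ax": 0, "ay": 0, "az": 0},
])

```text
clock: 31.45
tcp_pos: [0.4067, 0.3161, 0.0681]
orientation: [0.0, 0.154, 0.988, 0.0]
wrist_force: [-4.0, -2.8, 10.4]
finger_gap: 0.0411
```

Emit:
servo_tool([
  {"claw": 0.4, "x": 0, "y": 0, "z": 0, "ax": 0, "ay": 0, "az": 0},
  {"claw": 0.2, "x": 0, "y": 0, "z": 0, "ax": 0, "ay": 0, "az": 0},
  {"claw": 0, "x": 0, "y": 0, "z": 0, "ax": 0, "ay": 0, "az": 0},
  {"claw": 0, "x": 0, "y": 0, "z": 0, "ax": 0, "ay": 0, "az": 0},
  {"claw": 0, "x": 0, "y": 0, "z": 0, "ax": 0, "ay": 0, "az": 0},
])

```text
clock: 31.95
tcp_pos: [0.4066, 0.3159, 0.0664]
orientation: [-0.0, 0.154, 0.988, 0.0]
wrist_force: [0.3, -0.3, -1.0]
finger_gap: 0.0855
```

Emit:
servo_tool([
  {"claw": 0, "x": 0, "y": 0, "z": 0.5, "ax": 0, "ay": 0, "az": 0},
  {"claw": 0, "x": 0, "y": 0, "z": 1, "ax": 0, "ay": 0, "az": 0},
  {"claw": 0, "x": 0, "y": 0, "z": 1, "ax": 0, "ay": 0, "az": 0},
  {"claw": 0, "x": 0, "y": 0, "z": 1, "ax": 0, "ay": 0, "az": 0},
  {"claw": 0, "x": 0, "y": 0, "z": 1, "ax": 0, "ay": 0, "az": 0},
])

```text
clock: 32.45
tcp_pos: [0.4066, 0.3159, 0.181]
orientation: [0.0, 0.154, 0.988, 0.0]
wrist_force: [0.1, 0.2, 0.2]
finger_gap: 0.0854
```

Emit:
servo_tool([
  {"claw": 0, "x": -0.5, "y": 0.5, "z": 1, "ax": 0, "ay": 0, "az": 0},
  {"claw": 0, "x": -0.9, "y": 0.3, "z": 0.5, "ax": 0, "ay": 0, "az": 0},
  {"claw": 0, "x": 0, "y": 0, "z": 0, "ax": 0, "ay": 0, "az": 0},
  {"claw": 0, "x": 0, "y": 0, "z": 0, "ax": 0, "ay": 0, "az": 0},
])

```text
clock: 32.85
tcp_pos: [0.3717, 0.3362, 0.2175]
orientation: [0.001, 0.154, 0.988, 0.001]
wrist_force: [0.9, 0.6, 0.2]
finger_gap: 0.0857
```

```bash
python3 snap.py w14; python3 ov.py w14 0.4065 0.3165
python3 - <<'E'
from h import *
for n in("scene","top"): cv2.imwrite(f"pics/{n}14.png",env.read_camera(n)[:,:,::-1])
a=cv2.resize(cv2.imread("pics/scene14.png")[90:290,200:450],None,fx=3.2,fy=3);cv2.imwrite("pics/s14.png",a)
E
```

```text
32.85 [0.3717 0.3362 0.2175] [ 0.58  0.18 -0.2   1.18 -0.    0.88] [8.000e-04 1.538e-01 9.881e-01 5.000e-04]
249 170 pics/w14o0.4065_0.3165.png
```

View pics/w14o0.4065_0.3165.png

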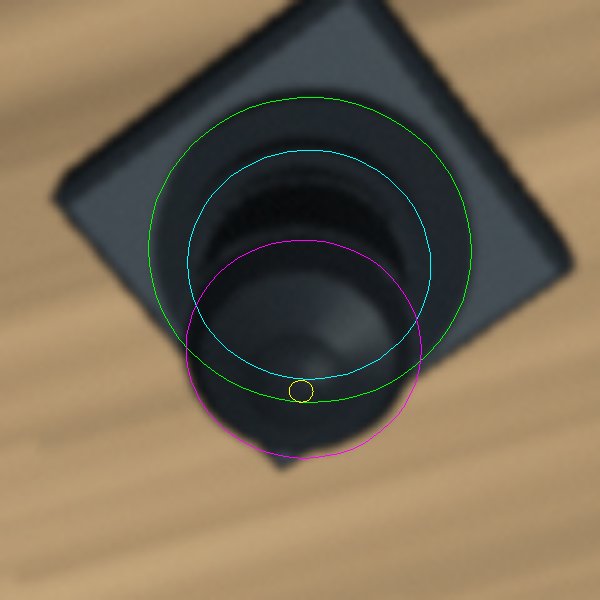

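View pics/s14.png

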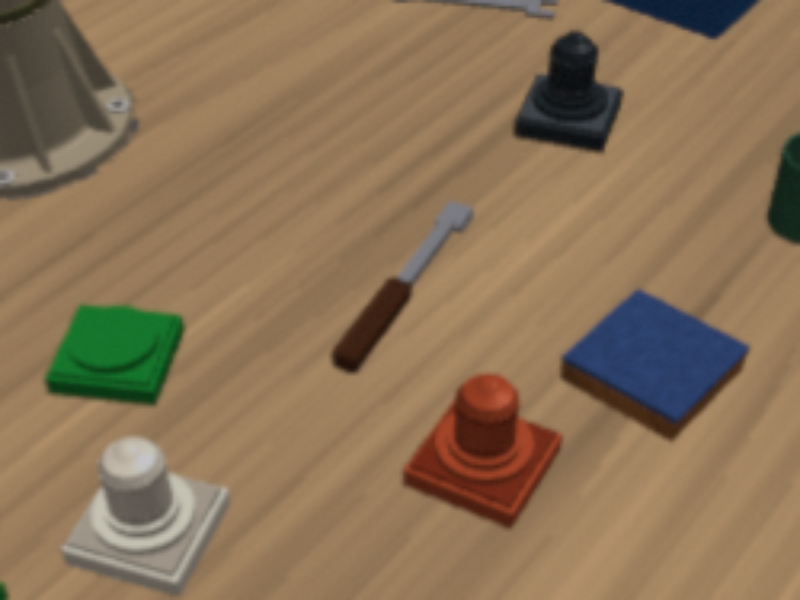

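View pics/top14.png

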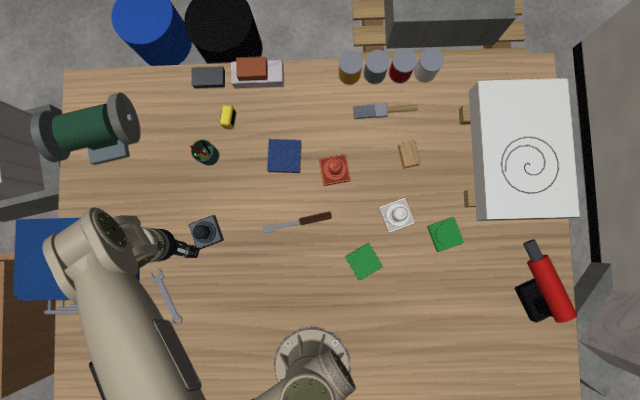

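All three finials stand upright and centred on their own stone. In the top view the pot (204,152), chisel (297,222) and rubbing block (409,153) haven't moved, and the gripper is clear. I'm handing in.

```bash
python3 -c "
from workcell import env
print(env.hand_in(), env.get_state()['clock'])"
```

```text
the job is handed in; nothing more can be done
the job is handed in; nothing more can be done
```

The job is handed in. All three finials stand on the plinth of their own stone. No verdict is given, so this rests on my own checks.

- **Moves:** The slate finial went to the blue block first. Then marble went to the marble plinth, sandstone to the sandstone plinth, and slate from the block to the slate plinth. I set each finial down in steps of about 2 mm until the wrist force showed contact (about 4 to 10 N), then released it.
- **Position checks:** Wrist-camera overlays put each finial within about 1 to 2 mm of its seat centre (12 mm allowed). The slate-on-slate check was the least clear because of the low contrast.
- **Final views:** The last scene picture shows all three upright. In the last top picture the pot, chisel and rubbing block are at the same pixels as at the start, and the gripper is open and clear.
- **Time:** The last reading before hand-in was about 33 s, against the 106 s limit.
- **Disagreement:** My first positions from the top camera were 2 to 4 mm off what the wrist camera showed. I used the wrist-camera values instead. No check failed.

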